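Making up the breakfast caddy and the supper caddy

TASK

Make up the two wooden table caddies. The breakfast caddy (the shorter one, with only two round recesses) gets the salt shaker in its smaller recess and the egg timer in its larger one; the supper caddy gets the pepper mill in its larger recess, the tea light in its smaller one, and the matchbox lying flat in the match channel, pushed fully home against the back stop. Set everything down upright in its recess, do not lay the shaker or the mill over on the way, and leave the spice jar and the pocket tin standing where they are.

Things in the scene. Friction and masses are not known exactly. Their poses are not given: they have to be found in the camera images.
- breakfast_caddy: Shorter wooden tray, fixed, 122 (x) by 202 (y) by 14 mm, with just two round recesses and a low brass loop (20 mm) on each end. Origin: centre of underside; z up, y along its length, -x faces the robot (within 0.2 rad). Cork-lined recesses are 5 mm deep (floor at z = 9 mm): 60 mm wide at (0, -48 mm) for the shaker, 70 mm wide at (0, +44 mm) for the timer.
- supper_caddy: Longer wooden tray, fixed, 122 (x) by 272 (y) by 14 mm, same end loops; two round recesses and, at its +y end, the match channel. Origin: centre of underside; z up, y along its length, -x faces the robot (within 0.2 rad). Cork-lined recesses are 5 mm deep (floor at z = 9 mm): 74 mm wide at (0, -83 mm) for the mill, 54 mm wide at (0, -8 mm) for the tea light.
- match_channel (a point): Mid-mouth of the supper caddy's match channel, on its floor 4 mm above the counter; axes as the caddy's: the channel runs along +x. 41 mm wide between 10 mm high round-nosed cheeks, open above and in front, back stop at x = +55 mm, so a matchbox fully home ends flush with the noses. In front, to x = -46 mm and 50 mm either side, is a landing level with the floor.
- salt_shaker: Salt shaker: white and clear, with a grey domed top, slightly waisted, 44 mm across and 90 mm high, about 100 g. Origin: centre of its underside, z up along its axis.
- egg_timer: Egg timer: cream round body 52 to 54 mm across and 22 mm high with a domed ribbed green dial (48 mm across) on top, 41 mm high in all, 75 g; the dial does not turn. Origin: centre of its underside, z up.
- pepper_mill: Pepper mill: turned wood with a small steel knob on top, 58 mm across at the foot, its head 50 mm across from 87 to 109 mm up, 120 mm high in all, 180 g. Origin: centre of its underside, z up along its axis.
- tea_light: Tea light: candle in a round metal cup, 38 mm across and 16 mm high, about 15 g. Origin: centre of its underside, z up.
- match_box: Matchbox: blue-topped cardboard box lying flat, 37 mm wide (its x), 55 mm long (its y), 16 mm high (its z, up), about 25 g; the tray inside is shut and does not slide. At the start its long side lies across the robot's view (along world y, give or take 0.4 rad). Either end may go first into the channel. Origin: centre of its underside.
- spice_jar: Spice jar, to be left alone: straight clear glass with a label and a flat green cap, 46 mm across, 106 mm high. Origin: centre of its underside.
- pocket_tin: Pocket tin, to be left alone: flat green hinged tin, 47 by 70 by 17 mm high, lying down. Origin: centre of its underside.
Mind the look-alikes: they are no part of the job. Leave any black, pink or yellow look-alike of the match_box alone.

How it is judged:
By the outcome, as a careful person would: the job done as asked, in the order asked, and still so for the second after the job is handed in, with the robot touching nothing.
It also fails if it takes over 144 s, if anything falls off the work surface, if the arm or the gripper's body presses on something with over 40 N, if the wrist force passes 120 N, or if a joint passes its speed limit or range.

ROBOT

A 7-joint arm with a two-finger parallel gripper is mounted at the origin on the work surface; the furniture and walls round the work are solid. World frame = base frame: x ahead of the robot, y to its left, z up, the work surface at z = 0. Lengths are in mm, angles in rad, forces in N, time in s.
With the tool pointing down it reaches from about 400 to 875 mm from the base axis. Payload 19.3 kg.
Tool frame: the origin (TCP) lies midway between the tips of the shut fingers; the grasp point (between the pads) lies 19 mm behind it; z points along the fingers, y is the line along which they close (so a half turn about z gives the same grasp; the last joint's range is limited). The gripper opens to 85 mm and grips with 20 to 120 N. Pads are 22 mm wide; open, the fingers measure 114 mm over their backs; the gripper's body (76 mm by 85 mm) begins 54 mm behind the grasp point. The pads swing forward as they close: fully open they stand 13 mm farther back than shut.
Start: joints at [1.16, 0.521, -0.036, 1.599, 0.021, 1.021, -0.113], TCP at [208.872, -589.055, 208.791] pointing down, gripper open.
Joint ranges: [-2.91, 2.91], [-0.3, 2.13], [-1.5, 1.42], [0.17, 2.43], [-1.26, 4.41], [0.16, 1.93], [-2.52, 2.52]. Speed limits (rad/s): [1.89, 1.89, 2.39, 2.39, 3.01, 3.01, 3.01].

INTERFACE

Orientations are given as a 3x3 rotation matrix whose columns are the frame's x, y, z axes.
In Python, from station import status, cams, sign_off gives the robot as it stands.
- The arm moves only by the tool send_rows, never from a script. Its argument "plan" is a list of rows, each an object with "gripper": the opening, from 0 (shut) to 1 (fully open); "linear": the shift along the tool's x, y, z as a fraction of full scale, a list of three; "dr": the turn, a rotation vector about the tool's x, y, z as a fraction of full scale, a list of three. A call has exactly 5 rows; each row shifts and turns the commanded pose from where the row before left it, along the tool's axes as they then stand; what a row does not reach is not made up. Full scale, the value 1, is 30 mm for a shift and 0.08 rad for a turn. A row lasts 1/10 s, in which the tool goes at most 50 mm and 8.59 degrees, less where a joint would pass 70% of its speed; a pose out of reach is approached as far as the arm can. A call with a number of a shift or a turn outside -1 to 1 is refused whole. A call with a gripper value outside its range is refused whole. The fingers move at their own pace and stop on an object; "grip_force" is the grip in N (left out, the last holds). Time passes only in rows, so rows that do not move let the fingers close, or fill a call up. It gives the time, the measured TCP pose, the force, the opening and the grip force at its end, in the units of the state.
- status.sense(): the state, without advancing time (a new reading comes with each control period).
- cams.get_image(name): name is "side" or "top"; returns the picture (400x640x3 uint8, red, green, blue); there is no depth.
- cams.camera_info(name): a dict with "intrinsics" (3x3 intrinsics, pixels), "k1" (the pictures are not rectified: a ray, as slopes to the right and down, at radius r is drawn at 1 + k1 r^2 times it, then the intrinsics apply), "R" (3x3) and "t" (3): a world point X has camera coordinates R X + t. Camera axes: x right, y down, z forward; pixel columns grow to the right and rows downward; lengths in mm; the calibration is good to about 2 mm. A picture is of the moment at which its call begins. camera_info takes no time and is no camera call.
- sign_off(): hands the job in; it is judged then, once.
The state is a dict: "clock": time; "qpos": joint angles; "joint_velocities": joint speeds; "joint_efforts": joint torques, N m; "tcp_pos": TCP position; "ee_rot": TCP orientation; "contact_force": force on the tool from outside, world axes, zero at the start; "wrist_torque": the same for the moment, N m; "gripper_width": finger opening in mm; "grasp_force": force on a finger pad.
Only numpy, scipy, OpenCV 4.12 (cv2) and the standard library are available. Lean on these libraries where they do the work, as an engineer would, in place of code of your own. Each camera call takes 0.05 s, during which the arm holds its last target. There are 200 camera calls.

## Working session

There is one attempt and no reset: what is moved stays moved. The work goes in short steps, Python scripts to look and compute and a tool call to move; the robot and the scene stay as the last step left them, time stands still between calls to the robot, and variables do not carry over. Pictures are saved under pics/ and viewed, at most 14 in all, crops included, and the job is handed in when it is done.

Besides the shell and the picture viewer there is one more tool, called as name(argument=value, ...) on one line, values as JSON. send_rows: Moves the arm, as the interface text tells. Shift numbers are shares of 30 mm and turn numbers shares of 0.08 rad, none past 1 either way. Its arguments: {"type":"object","properties":{"plan":{"type":"array"},"grip_force":{"type":"number"}},"required":["plan"]}

```bash
ls; mkdir -p pics; python3 - <<'E'
from station import status,cams
import cv2
print(status.sense())
for n in("side","top"):
    print(n,cams.camera_info(n)); cv2.imwrite(f"pics/{n}0.png",cams.get_image(n)[:,:,::-1])
E
```

```text
pics
{'clock': 0.0, 'qpos': array([ 1.1598111 ,  0.52204123, -0.03631418,  1.59998198,  0.02117579,
        1.02109412, -0.11277192]), 'joint_velocities': array([ 0.00032537, -0.00326568,  0.00018797, -0.00122551, -0.00265708,
       -0.00025409,  0.00086879]), 'joint_efforts': array([-3.11078315e-03, -9.27106977e+01,  1.97826102e+00, -3.69938529e+01,
        1.76790822e-02,  8.20021058e-03,  2.59024750e-05]), 'tcp_pos': array([ 208.73766155, -588.73782665,  208.21824982]), 'ee_rot': array([[ 9.42494667e-01,  3.34220893e-01, -4.43407339e-04],
       [ 3.34221180e-01, -9.42494084e-01,  1.05093442e-03],
       [-6.66645521e-05, -1.13869621e-03, -9.99999349e-01]]), 'contact_force': array([-0.64237824, -0.02285707, -0.98906415]), 'wrist_torque': array([ 0.00223336, -0.0489487 , -0.0673071 ]), 'grasp_force': 0.0, 'gripper_width': 85.61890024781427}
side {'intrinsics': array([[393.28352069,   0.        , 310.93141016],
       [  0.        , 393.28352069, 199.38591445],
       [  0.        ,   0.        ,   1.        ]]), 'k1': -0.029151023643307024, 'R': array([[-0.9938491 , -0.10795967, -0.02467145],
       [-0.03037024,  0.47994491, -0.87677279],
       [ 0.10649704, -0.87063057, -0.48027158]]), 't': array([ 501.23978402,   39.98050985, 1248.36037083])}
top {'intrinsics': array([[397.28787817,   0.        , 323.02689433],
       [  0.        , 397.28787817, 198.01090258],
       [  0.        ,   0.        ,   1.        ]]), 'k1': -0.014013844020487722, 'R': array([[ 9.78509407e-04, -9.99935124e-01, -1.13485380e-02],
       [-9.97946097e-01, -2.49542537e-04, -6.40587622e-02],
       [ 6.40517744e-02,  1.13879113e-02, -9.97881599e-01]]), 't': array([   7.03885625,  499.76903808, 1049.00444992])}
```

View pics/top0.png

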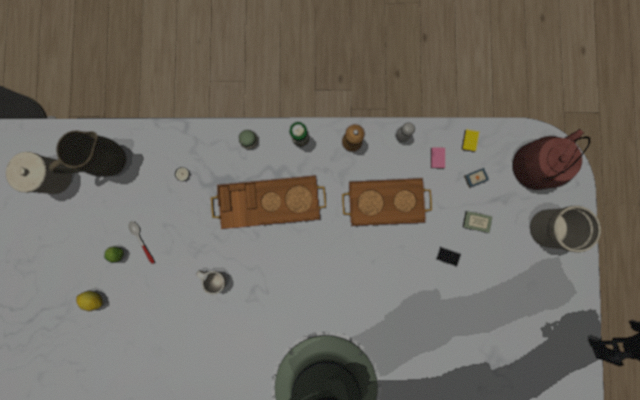

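View pics/side0.png

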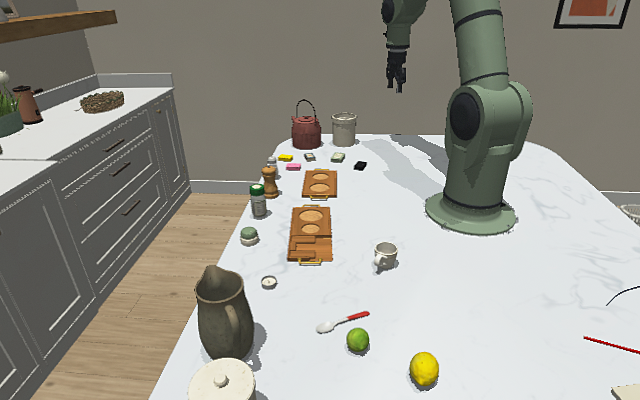

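The top view shows the tea light (182,174), egg timer (248,138), spice jar (299,133), mill (354,137) and shaker (405,131). The supper caddy is at (270,202) and the breakfast caddy at (387,202). The matchbox is probably (476,178) and the tin (478,222), with pink, yellow and black decoys nearby. I'll zoom in to check.

```bash
cat > h.py <<'E'
import numpy as np,cv2
from station import status,cams
INFO={n:cams.camera_info(n) for n in("side","top")}
def ray(n,uv):
    c=INFO[n];K=c["intrinsics"];d=np.array([(uv[0]-K[0,2])/K[0,0],(uv[1]-K[1,2])/K[1,1]])
    s=d.copy()
    for _ in range(20): s=d/(1+c["k1"]*(s@s))
    return -c["R"].T@c["t"], c["R"].T@np.r_[s,1]
def plane(n,uv,z):
    o,r=ray(n,uv); return o+r*(z-o[2])/r[2]
def proj(n,X):
    c=INFO[n];p=c["R"]@np.array(X,float)+c["t"];s=p[:2]/p[2];s=s*(1+c["k1"]*(s@s))
    K=c["intrinsics"];return K[:2,:2]@s+K[:2,2]
def bright(im,g=1.8): return np.uint8(255*np.clip(im/255.*g,0,1)**.7)
E
python3 - <<'E'
import cv2
from h import *
im=bright(cv2.imread("pics/top0.png"))
a=cv2.resize(im[115:240,165:335],None,fx=4.6,fy=4.6,interpolation=cv2.INTER_CUBIC);cv2.imwrite("pics/c1.png",a)
a=cv2.resize(im[115:275,335:500],None,fx=3.7,fy=3.7,interpolation=cv2.INTER_CUBIC);cv2.imwrite("pics/c2.png",a)
E
```

```text
(no output)
```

View pics/c1.png

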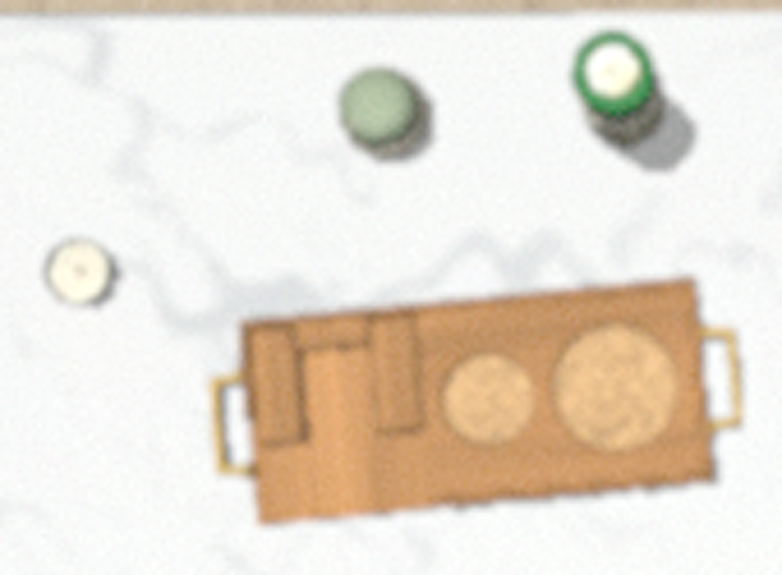

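View pics/c2.png

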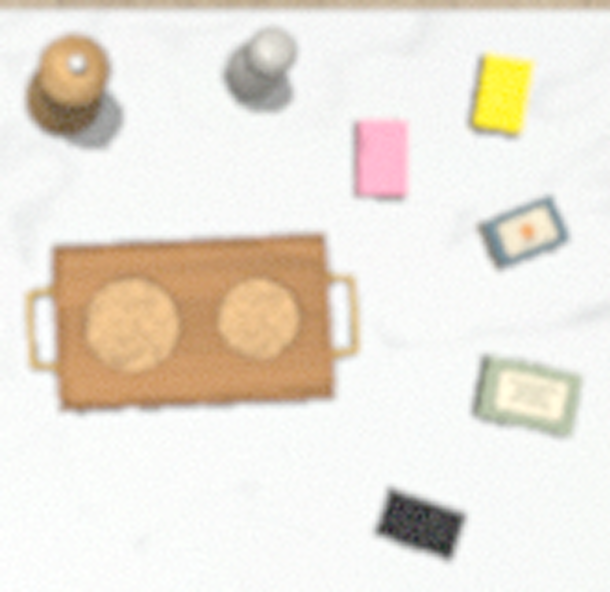

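The crops confirm it: the matchbox is blue-edged at about (477,177), the tin is at (479,222), and the channel opens towards the robot. Next I'll measure positions.

```bash
cat > m.py <<'E'
from h import *
def blob(n,im,seed,f,half=30):
    x,y=map(int,seed);x0,y0=max(x-half,0),max(y-half,0)
    c=cv2.GaussianBlur(im[y0:y+half,x0:x+half],(3,3),0)
    m=np.uint8(f(c))
    k,l,s,cen=cv2.connectedComponentsWithStats(m)
    d=[np.hypot(*(cen[i]-[x-x0,y-y0]))-0.01*s[i,4] if s[i,4]>15 else 1e9 for i in range(1,k)]
    if not d: return None
    i=1+int(np.argmin(d));cs,_=cv2.findContours(np.uint8(l==i),cv2.RETR_EXTERNAL,cv2.CHAIN_APPROX_NONE)
    return cen[i]+[x0,y0],s[i,4],max(cs,key=len)[:,0,:].astype(float)+[x0,y0]
hsv=lambda c:cv2.cvtColor(c,cv2.COLOR_RGB2HSV)
E
python3 - <<'E'
from m import *
im=cams.get_image("top")
h=hsv(im)
for p in[(299,199),(271,202),(371,203),(405,201),(285,215),(320,190),(476,178),(470,176),(247,137),(182,174),(354,132),(356,145),(409,128),(399,136),(440,240),(478,222)]: print(p,im[p[1],p[0]],h[p[1],p[0]])
cork=lambda c:(hsv(c)[...,2]>125)&(hsv(c)[...,1]>70)&(hsv(c)[...,0]<25)
for nm,s in dict(mill=(299,199),tea=(271,202),timer=(371,203),salt=(405,201)).items():
    b=blob("top",im,s,cork,18); print(nm,b and(b[0],b[1],plane("top",b[0],9)))
wood=lambda c:(hsv(c)[...,1]>90)&(hsv(c)[...,0]<25)
for s in[(270,202),(387,202)]:
    b=blob("top",im,s,wood,60); P=np.float32([plane("top",u,14)[:2] for u in b[2]]);print(cv2.minAreaRect(P))
dark=lambda c:(np.abs(c.astype(int)-np.median(c.reshape(-1,3),0)).max(2)>22)
for s,z in[((476,178),16),((478,222),17),((182,174),16)]:
    b=blob("top",im,s,dark,20); P=np.float32([plane("top",u,z)[:2] for u in b[2]]);print(s,b[0],cv2.minAreaRect(P),P.mean(0))
E
```

```text
(299, 199) [122  92  60] [ 15 130 122]
(271, 202) [125  94  62] [ 15 129 125]
(371, 203) [119  90  55] [ 16 137 119]
(405, 201) [120  91  59] [ 16 130 120]
(285, 215) [105  70  38] [ 14 163 105]
(320, 190) [134 136 138] [105   7 138]
(476, 178) [133  98  73] [ 13 115 133]
(470, 176) [117 111  97] [ 21  44 117]
(247, 137) [ 88 100  80] [ 48  51 100]
(182, 174) [126 118 103] [ 20  47 126]
(354, 132) [123 120 115] [ 19  17 123]
(356, 145) [43 31 17] [ 16 154  43]
(409, 128) [118 116 109] [ 23  19 118]
(399, 136) [66 66 63] [30 12 66]
(440, 240) [138 140 139] [ 75   4 140]
(478, 222) [128 123 105] [ 23  46 128]
mill (array([298.69047619, 196.65238095]), np.int32(210), array([503.87892159,  73.17411717,   9.        ]))
tea (array([270.30208333, 199.97916667]), np.int32(96), array([494.8521328 , 149.92238346,   9.        ]))
timer (array([370.22282609, 200.18478261]), np.int32(184), array([ 494.380034  , -119.76215664,    9.        ]))
salt (array([403.93693694, 199.46846847]), np.int32(111), array([ 496.33871825, -210.51138187,    9.        ]))
((490.20098876953125, 150.65261840820312), (116.90213775634766, 292.5872802734375), 5.491556644439697)
((490.1358642578125, -163.9667510986328), (116.55325317382812, 211.39085388183594), 2.762174129486084)
(476, 178) [476.02312139 177.60693642] ((554.5789184570312, -403.1169738769531), (40.720863342285156, 63.263671875), 22.566272735595703) [ 554.84094 -403.14542]
(478, 222) [476.61522634 221.5473251 ] ((436.8238830566406, -401.7734069824219), (76.1409683227539, 49.75395584106445), 78.65431213378906) [ 437.24332 -401.9572 ]
(182, 174) [177.2195122  171.70731707] ((569.9067993164062, 401.58197021484375), (18.020362854003906, 35.097408294677734), 66.6938705444336) [570.2844  401.83774]
```

```bash
cat > m.py <<'E'
from h import *
def grab(n,k=4): return np.uint8(np.mean([cams.get_image(n).astype(float) for _ in range(k)],0).round())
hsv=lambda c:cv2.cvtColor(c,cv2.COLOR_RGB2HSV)
S=4
def blob(im,seed,f,half=20,op=1):
    "sub-pixel contour of the masked blob nearest the seed"
    x,y=map(int,seed);x0,y0=x-half,y-half
    c=cv2.resize(im[y0:y+half,x0:x+half],None,fx=S,fy=S,interpolation=cv2.INTER_CUBIC)
    m=cv2.morphologyEx(np.uint8(f(c)),cv2.MORPH_CLOSE,np.ones((5,5)))
    m=cv2.morphologyEx(m,cv2.MORPH_OPEN,np.ones((op,op)))
    cs,_=cv2.findContours(m,cv2.RETR_EXTERNAL,cv2.CHAIN_APPROX_NONE)
    p=(half*S,half*S);k=max(cs,key=lambda q:cv2.contourArea(q)-50*max(0,-cv2.pointPolygonTest(q,p,True)))
    return (k[:,0,:]+.5)/S-.5+[x0,y0]
def onp(n,C,z): return np.float32([plane(n,u,z)[:2] for u in C])
cork=lambda c:(c[...,1]>81)&(hsv(c)[...,1]>70)&(hsv(c)[...,0]<25)
wood=lambda c:(hsv(c)[...,1]>85)&(hsv(c)[...,0]<25)
off=lambda c:(np.abs(c.astype(int)-[138,139,139]).max(2)>22)
sat=lambda c:(hsv(c)[...,1]>28)
E
python3 - <<'E'
from m import *
im=grab("top");np.save("t0.npy",im);sd=grab("side");np.save("s0.npy",sd)
for nm,s in dict(mill=(299,199),tea=(271,202),timer=(370,202),salt=(404,201)).items():
    P=onp("top",blob(im,s,cork,18,9),9);print(nm,cv2.fitEllipse(P))
for s in[(270,202),(387,202)]:
    P=onp("top",blob(im,s,wood,62,29),14);print(cv2.minAreaRect(P))
for s,z in[((476,178),16),((478,222),17)]:
    P=onp("top",blob(im,s,off,20,9),z);print(s,cv2.minAreaRect(P))
for s,z,f in[((182,174),16,off),((182,174),16,sat),((247,137),25,sat)]:
    C=blob(im,s,f,14,5);print(s,cv2.fitEllipse(np.float32(C)),cv2.fitEllipse(onp("top",C,z)))
b=lambda im,x,y,w,h,s:cv2.resize(bright(im[y:y+h,x:x+w,::-1]),None,fx=s,fy=s,interpolation=cv2.INTER_CUBIC)
A=b(im,335,115,90,50,8);B=cv2.convertScaleAbs(cv2.resize(sd[145:295,235:345,::-1],None,fx=4,fy=4,interpolation=cv2.INTER_CUBIC))
cv2.imwrite("pics/d1.png",A);cv2.imwrite("pics/d2.png",B)
E
```

```text
mill ((497.6592102050781, 73.30992889404297), (69.15412902832031, 70.02027893066406), 133.37684631347656)
tea ((491.4263610839844, 148.0702667236328), (48.33079528808594, 51.175899505615234), 2.385645866394043)
timer ((488.7104797363281, -120.14654541015625), (63.80533218383789, 65.24871826171875), 135.62078857421875)
salt ((493.5777282714844, -211.7261962890625), (54.377647399902344, 55.381248474121094), 175.3233184814453)
((489.62567138671875, 155.42950439453125), (118.38358306884766, 269.2099914550781), 5.566564559936523)
((490.19805908203125, -163.25631713867188), (117.76698303222656, 198.23622131347656), 2.5684592723846436)
(476, 178) ((554.3468017578125, -403.3843994140625), (41.96515655517578, 63.69176483154297), 21.92891502380371)
(478, 222) ((437.15283203125, -402.1756591796875), (76.93522644042969, 51.84916305541992), 78.688720703125)
(182, 174) ((182.35154724121094, 173.99073791503906), (13.650725364685059, 16.58891487121582), 107.86978912353516) ((564.8627319335938, 388.3068542480469), (36.89982604980469, 45.60209655761719), 160.07083129882812)
(182, 174) ((181.80796813964844, 173.47518920898438), (11.419027328491211, 11.868019104003906), 56.61622619628906) ((566.2591552734375, 389.81396484375), (31.438100814819336, 32.044166564941406), 16.08403968811035)
(247, 137) ((247.83432006835938, 138.8921356201172), (16.495697021484375, 19.269468307495117), 134.16590881347656) ((658.656982421875, 209.8495635986328), (44.39262771606445, 52.70295715332031), 134.55502319335938)
```

View pics/d1.png

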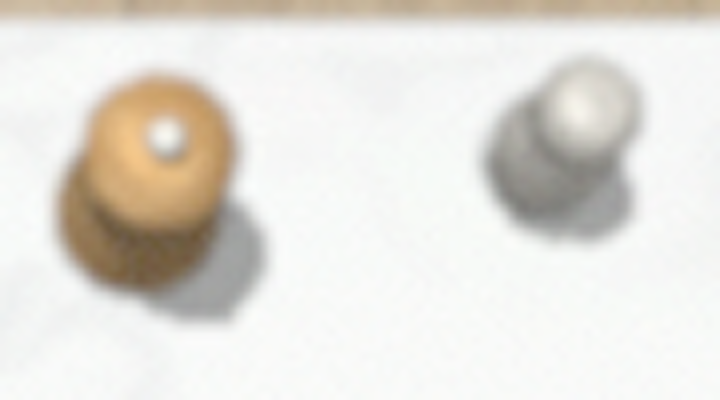

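View pics/d2.png

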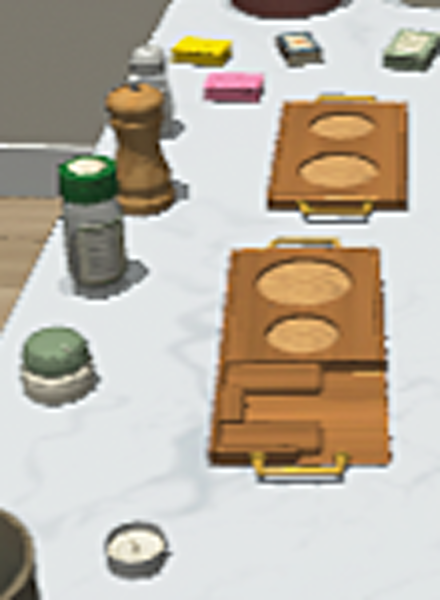

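Mill knob in d1 at (167,135), which is top px (355.4,131.4). Shaker dome at (590,108), which is top px (408.2,128). In the side view the mill axis is at u≈269.5 and the shaker at u≈272. The channel and both loops are clear.

```bash
python3 - <<'E'
from m import *
im=np.load("t0.npy")
print("cam",[-INFO[n]["R"].T@INFO[n]["t"] for n in INFO])
print("mill knob",plane("top",(355.4,131.4),117),"head",plane("top",(354.9,132.9),100))
print("shaker dome",plane("top",(408.2,128),80))
# foot silhouettes
dk=lambda c:(np.abs(c.astype(int)-[138,139,139]).max(2)>14)
# timer: dial vs body
C=blob(im,(247,138),lambda c:(c[...,1].astype(int)-c[...,0]>7),14,5)
print("dial",cv2.fitEllipse(np.float32(C)),cv2.fitEllipse(onp("top",C,30)))
for nm,X in dict(mill=[672,-80],shaker=[672,-205],timer=[658,210],tea=[566,389]).items():
    print(nm,[proj(n,[*X,z]).round(1).tolist() for n in INFO for z in(0,30,90,115)])
print("side mill",plane("side",(268.8,167),118),"timer dial",plane("side",(248.8,232),30),"tea",plane("side",(269,281.7),16))
E
```

```text
cam [array([ 366.42424038, 1121.78594225,  646.97214279]), array([ 431.545077  ,   -4.78285638, 1078.87670457])]
mill knob [656.94210714 -73.01535134 117.        ] head [657.13451778 -72.95750136 100.        ]
shaker dome [ 674.2532964  -209.98109478   80.        ]
dial ((246.54930114746094, 137.32077026367188), (13.782431602478027, 14.662470817565918), 103.9327621459961) ((661.833984375, 212.3369598388672), (37.18939971923828, 39.657554626464844), 157.82603454589844)
mill [[266.2, 194.1], [265.6, 186.5], [264.2, 170.9], [263.6, 164.1], [354.9, 135.8], [355.7, 133.4], [357.4, 128.0], [358.2, 125.5]]
shaker [[273.0, 178.7], [272.5, 171.5], [271.3, 156.8], [270.8, 150.5], [400.5, 135.8], [402.6, 133.3], [407.0, 127.9], [409.1, 125.5]]
timer [[250.3, 241.2], [249.2, 232.5], [247.0, 214.4], [246.1, 206.6], [249.6, 141.0], [247.4, 138.7], [242.6, 133.7], [240.5, 131.4]]
tea [[269.1, 284.2], [268.2, 274.7], [266.2, 254.7], [265.3, 246.1], [184.2, 174.3], [180.2, 172.9], [171.4, 169.9], [167.4, 168.5]]
side mill [647.65170434 -50.75697217 118.        ] timer dial [659.80854799 207.56140066  30.        ] tea [563.18712132 398.23907701  16.        ]
```

send_rows(plan=[{"gripper":1,"linear":[0,0,0],"dr":[0,0,-1]},{"gripper":1,"linear":[0,0,0],"dr":[0,0,-1]},{"gripper":1,"linear":[0,0,0],"dr":[0,0,-1]},{"gripper":1,"linear":[0,0,0],"dr":[0,0,-1]},{"gripper":1,"linear":[0,0,0],"dr":[0,0,-1]}], grip_force=40)

```text
clock: 1.05
tcp_pos: [208.9, -589.1, 208.8]
ee_rot: [[0.736, 0.677, -0.0], [0.677, -0.736, -0.0], [-0.0, 0.0, -1.0]]
contact_force: [-0.6, -1.1, -0.1]
gripper_width: 85.4
grasp_force: 0.0
```

send_rows(plan=[{"gripper":1,"linear":[0,0,0],"dr":[0,0,-1]},{"gripper":1,"linear":[0,0,0],"dr":[0,0,-1]},{"gripper":1,"linear":[0,0,0],"dr":[0,0,-1]},{"gripper":1,"linear":[0,0,0],"dr":[0,0,-1]},{"gripper":1,"linear":[0,0,0],"dr":[0,0,-1]}])

```text
clock: 1.55
tcp_pos: [208.8, -589.1, 208.8]
ee_rot: [[0.414, 0.91, -0.0], [0.91, -0.414, -0.0], [-0.0, -0.0, -1.0]]
contact_force: [-0.5, 0.6, -0.3]
gripper_width: 85.3
grasp_force: 0.0
```

send_rows(plan=[{"gripper":1,"linear":[0,0,0],"dr":[0,0,-1]},{"gripper":1,"linear":[0,0,0],"dr":[0,0,-1]},{"gripper":1,"linear":[0,0,0],"dr":[0,0,-1]},{"gripper":1,"linear":[0,0,0],"dr":[0,0,-1]},{"gripper":1,"linear":[0,0,0],"dr":[0,0,-1]}])

```text
clock: 2.05
tcp_pos: [208.8, -589.1, 208.8]
ee_rot: [[0.027, 1.0, -0.0], [1.0, -0.027, 0.0], [0.0, -0.0, -1.0]]
contact_force: [0.2, -0.1, -0.6]
gripper_width: 85.5
grasp_force: 0.0
```

send_rows(plan=[{"gripper":1,"linear":[0,0,0],"dr":[0,0,-0.38]},{"gripper":1,"linear":[1,0,0],"dr":[0,0,0]},{"gripper":1,"linear":[1,0,0],"dr":[0,0,0]},{"gripper":1,"linear":[1,0,0],"dr":[0,0,0]},{"gripper":1,"linear":[1,0,0],"dr":[0,0,0]}])

```text
clock: 2.55
tcp_pos: [208.7, -467.9, 208.8]
ee_rot: [[0.001, 1.0, 0.0], [1.0, -0.001, -0.0], [-0.0, 0.0, -1.0]]
contact_force: [-0.1, -0.9, 0.0]
gripper_width: 85.4
grasp_force: 0.0
```

send_rows(plan=[{"gripper":1,"linear":[1,1,0],"dr":[0,0,0]},{"gripper":1,"linear":[1,1,0],"dr":[0,0,0]},{"gripper":1,"linear":[1,1,0],"dr":[0,0,0]},{"gripper":1,"linear":[1,1,0],"dr":[0,0,0]},{"gripper":1,"linear":[1,1,0],"dr":[0,0,0]}])

```text
clock: 3.05
tcp_pos: [359.8, -317.8, 209.1]
ee_rot: [[0.001, 1.0, 0.0], [1.0, -0.001, -0.0], [-0.0, 0.0, -1.0]]
contact_force: [0.1, -1.2, -0.3]
gripper_width: 85.5
grasp_force: 0.0
```

send_rows(plan=[{"gripper":1,"linear":[1,1,0],"dr":[0,0,0]},{"gripper":1,"linear":[1,1,0],"dr":[0,0,0]},{"gripper":1,"linear":[1,1,0],"dr":[0,0,0]},{"gripper":1,"linear":[0.63,1,0],"dr":[0,0,0]},{"gripper":1,"linear":[0,1,0],"dr":[0,0,0]}])

```text
clock: 3.55
tcp_pos: [510.3, -207.0, 209.3]
ee_rot: [[-0.003, 1.0, 0.001], [1.0, 0.003, 0.0], [0.0, 0.001, -1.0]]
contact_force: [-0.2, -1.0, 0.0]
gripper_width: 85.4
grasp_force: 0.0
```

send_rows(plan=[{"gripper":1,"linear":[0,1,0],"dr":[0,0,0]},{"gripper":1,"linear":[0,1,0],"dr":[0,0,0]},{"gripper":1,"linear":[0,1,0],"dr":[0,0,0]},{"gripper":1,"linear":[0,1,0],"dr":[0,0,0]},{"gripper":1,"linear":[0,1,0],"dr":[0,0,0]}])

```text
clock: 4.05
tcp_pos: [659.8, -210.0, 208.7]
ee_rot: [[0.001, 1.0, -0.0], [1.0, -0.001, -0.0], [-0.0, -0.0, -1.0]]
contact_force: [-0.2, 0.3, 0.0]
gripper_width: 85.5
grasp_force: 0.0
```

send_rows(plan=[{"gripper":1,"linear":[0,0.43,0],"dr":[0,0,0]},{"gripper":1,"linear":[0,0,1],"dr":[0,0,0]},{"gripper":1,"linear":[0,0,1],"dr":[0,0,0]},{"gripper":1,"linear":[0,0,0.5],"dr":[0,0,0]},{"gripper":1,"linear":[0,0,0],"dr":[0,0,0]}])

```text
clock: 4.55
tcp_pos: [670.6, -209.8, 131.9]
ee_rot: [[0.0, 1.0, -0.003], [1.0, -0.0, 0.001], [0.001, -0.003, -1.0]]
contact_force: [-0.3, -0.8, 0.6]
gripper_width: 85.4
grasp_force: 0.0
```

```bash
python3 - <<'E'
from m import *
im=grab("top",1);print(status.sense()["tcp_pos"],status.sense()["qpos"])
A=cv2.resize(bright(im[110:190,340:470,::-1]),None,fx=3,fy=3)
s=cams.get_image("side");B=cv2.resize(np.ascontiguousarray(s[90:230,230:360,::-1]),None,fx=3,fy=3)
C=np.zeros((420,790,3),np.uint8);C[:240,:390]=A;C[:420,400:790]=B;cv2.imwrite("pics/e1.png",C)
E
```

```text
[ 671.46958514 -209.9524833   133.69792888] [ 0.47523786  0.75542753 -0.43758611  1.41613513  0.34199886  1.04640972
 -0.02985671]
```

View pics/e1.png

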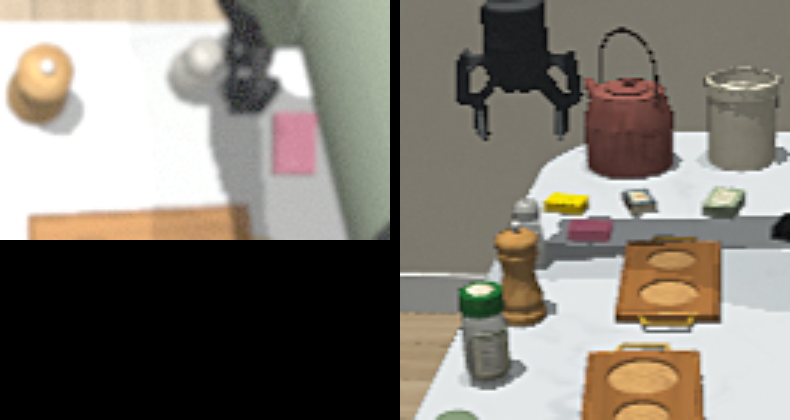

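The gripper centres over the shaker in the side view (fingers u≈270, shaker u≈272). I'll check where the tips should project.

```bash
python3 - <<'E'
from h import *
for z in(134,147,160,175): print(z,proj("side",[671.5,-210,z]),proj("top",[671.5,-210,z]))
print(proj("top",[671.5,-210,260]))
E
```

```text
134 [270.83657915 145.10565647] [412.75805034 123.7544214 ]
147 [270.57680829 141.74591334] [413.92706402 122.38520287]
160 [270.31497959 138.35752542] [415.12854525 120.97793766]
175 [270.01028536 134.41183148] [416.55700667 119.30479141]
[425.61938998 108.68946204]
```

send_rows(plan=[{"gripper":1,"linear":[0,0,0.8],"dr":[0,0,0]},{"gripper":1,"linear":[0,0,0.8],"dr":[0,0,0]},{"gripper":1,"linear":[0,0,0.8],"dr":[0,0,0]},{"gripper":1,"linear":[0,0,0.8],"dr":[0,0,0]},{"gripper":1,"linear":[0,0,0],"dr":[0,0,0]}])

```text
clock: 5.15
tcp_pos: [670.8, -209.9, 36.5]
ee_rot: [[-0.0, 1.0, -0.002], [1.0, 0.0, 0.0], [0.0, -0.002, -1.0]]
contact_force: [-0.5, 0.3, -0.0]
gripper_width: 85.4
grasp_force: 0.0
```

```bash
python3 - <<'E'
from m import *
s=cams.get_image("side");B=cv2.resize(np.ascontiguousarray(s[90:230,230:330,::-1]),None,fx=4,fy=4);cv2.imwrite("pics/e2.png",B);print(status.sense()["tcp_pos"])
for z in(38,51,65):print(proj("side",[671.5,-210,z]))
E
```

```text
[ 671.73419956 -210.02759304   38.36241017]
[272.69314011 169.05952877]
[272.44794194 165.90170418]
[272.18174512 162.47145802]
```

View pics/e2.png

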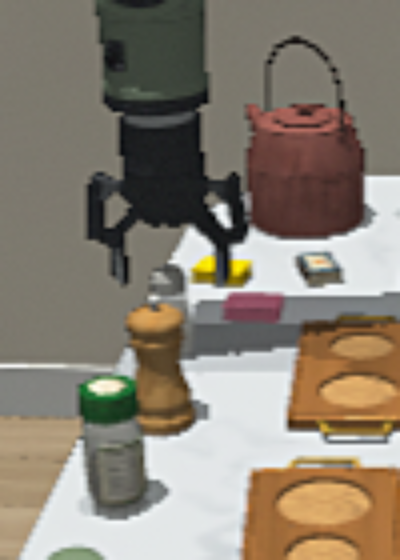

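send_rows(plan=[{"gripper":1,"linear":[0,0,0.3],"dr":[0,0,0]},{"gripper":0,"linear":[0,0,0],"dr":[0,0,0]},{"gripper":0,"linear":[0,0,0],"dr":[0,0,0]},{"gripper":0,"linear":[0,0,0],"dr":[0,0,0]},{"gripper":0,"linear":[0,0,0],"dr":[0,0,0]}], grip_force=40)

```text
clock: 5.7
tcp_pos: [672.2, -210.1, 29.6]
ee_rot: [[-0.0, 1.0, 0.001], [1.0, 0.0, -0.0], [-0.0, 0.001, -1.0]]
contact_force: [-0.6, -0.1, 4.7]
gripper_width: 32.8
grasp_force: 38.5
```

send_rows(plan=[{"gripper":0,"linear":[0,0,0],"dr":[0,0,0]},{"gripper":0,"linear":[0,0,0],"dr":[0,0,0]},{"gripper":0,"linear":[0,0,0],"dr":[0,0,0]},{"gripper":0,"linear":[0,0,0],"dr":[0,0,0]},{"gripper":0,"linear":[0,0,0],"dr":[0,0,0]}])

```text
clock: 6.2
tcp_pos: [672.2, -210.1, 29.6]
ee_rot: [[-0.0, 1.0, 0.001], [1.0, 0.0, -0.0], [-0.0, 0.001, -1.0]]
contact_force: [-0.1, -0.2, 7.1]
gripper_width: 33.1
grasp_force: 38.8
```

send_rows(plan=[{"gripper":0,"linear":[0,0,-0.3],"dr":[0,0,0]},{"gripper":0,"linear":[0,0,-0.3],"dr":[0,0,0]},{"gripper":0,"linear":[0,0,-0.4],"dr":[0,0,0]},{"gripper":0,"linear":[0,0,0],"dr":[0,0,0]},{"gripper":0,"linear":[0,0,0],"dr":[0,0,0]}])

```text
clock: 6.7
tcp_pos: [671.8, -210.1, 59.3]
ee_rot: [[-0.0, 1.0, 0.001], [1.0, 0.0, -0.0], [-0.0, 0.001, -1.0]]
contact_force: [0.8, 0.1, -0.3]
gripper_width: 32.7
grasp_force: 39.1
```

```bash
python3 - <<'E'
from m import *
s=cams.get_image("side");B=cv2.resize(np.ascontiguousarray(s[120:200,240:310,::-1]),None,fx=7,fy=7,interpolation=cv2.INTER_CUBIC);cv2.imwrite("pics/e3.png",B);print(status.sense()["tcp_pos"])
print([proj("side",[671.5,-210,z])[1] for z in(30,60,79,100,120,133)])
E
```

```text
[ 671.48648301 -210.06475395   58.7588499 ]
[np.float64(170.98981896874955), np.float64(163.70008130916938), np.float64(159.0102474069993), np.float64(153.75955572760725), np.float64(148.69217200441545), np.float64(145.36292094271752)]
```

View pics/e3.png

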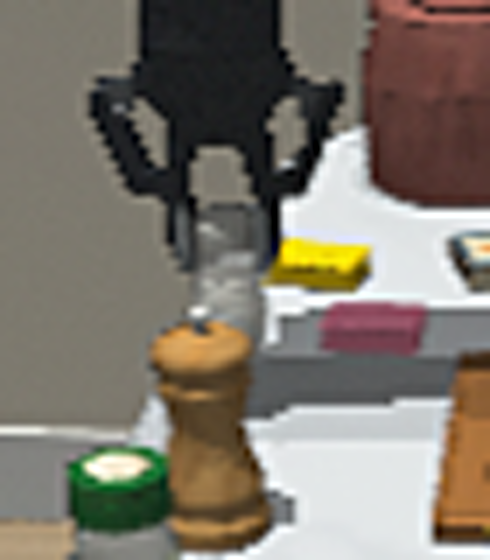

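The shaker is held upright at its upper waist, with the tips near v≈158. I'll carry it to the small recess of the breakfast caddy.

send_rows(plan=[{"gripper":0,"linear":[0,-0.5,-1],"dr":[0,0,0]},{"gripper":0,"linear":[0,-0.9,0],"dr":[0,0,0]},{"gripper":0,"linear":[-0.06,-0.9,0],"dr":[0,0,0]},{"gripper":0,"linear":[0,-0.9,0],"dr":[0,0,0]},{"gripper":0,"linear":[0,-0.9,0],"dr":[0,0,0]}])

```text
clock: 7.25
tcp_pos: [547.2, -211.8, 88.4]
ee_rot: [[-0.0, 1.0, -0.001], [1.0, 0.0, 0.0], [0.0, -0.001, -1.0]]
contact_force: [0.6, 0.5, -0.7]
gripper_width: 33.0
grasp_force: 39.3
```

send_rows(plan=[{"gripper":0,"linear":[0,-0.9,0],"dr":[0,0,0]},{"gripper":0,"linear":[0,-0.7,0],"dr":[0,0,0]},{"gripper":0,"linear":[0,-0.27,0],"dr":[0,0,0]},{"gripper":0,"linear":[0,0,0],"dr":[0,0,0]},{"gripper":0,"linear":[0,0,0.5],"dr":[0,0,0]}])

```text
clock: 7.75
tcp_pos: [494.6, -212.2, 75.0]
ee_rot: [[-0.0, 1.0, 0.003], [1.0, 0.0, -0.001], [-0.001, 0.003, -1.0]]
contact_force: [0.3, 0.4, -1.7]
gripper_width: 32.9
grasp_force: 39.3
```

send_rows(plan=[{"gripper":0,"linear":[0,0,0.5],"dr":[0,0,0]},{"gripper":0,"linear":[0,0,0.3],"dr":[0,0,0]},{"gripper":0,"linear":[0,0,0.2],"dr":[0,0,0]},{"gripper":0,"linear":[0,0,0.14],"dr":[0,0,0]},{"gripper":0,"linear":[0,0,0],"dr":[0,0,0]}])

```text
clock: 8.25
tcp_pos: [492.6, -211.7, 39.2]
ee_rot: [[-0.001, 1.0, -0.0], [1.0, 0.001, 0.0], [0.0, -0.0, -1.0]]
contact_force: [0.8, -0.4, -0.6]
gripper_width: 33.0
grasp_force: 39.3
```

send_rows(plan=[{"gripper":0,"linear":[0,0,0.03],"dr":[0,0,0]},{"gripper":0.45,"linear":[0,0,0],"dr":[0,0,0]},{"gripper":0.6,"linear":[0,0,0],"dr":[0,0,0]},{"gripper":1,"linear":[0,0,0],"dr":[0,0,0]},{"gripper":1,"linear":[0,0,0],"dr":[0,0,0]}])

```text
clock: 8.75
tcp_pos: [492.6, -211.9, 38.9]
ee_rot: [[-0.0, 1.0, 0.0], [1.0, 0.0, -0.0], [-0.0, 0.0, -1.0]]
contact_force: [0.9, -0.3, 0.5]
gripper_width: 78.2
grasp_force: 0.0
```

send_rows(plan=[{"gripper":1,"linear":[0,0,0],"dr":[0,0,0]},{"gripper":1,"linear":[0,0,-0.5],"dr":[0,0,0]},{"gripper":1,"linear":[0,0,-1],"dr":[0,0,0]},{"gripper":1,"linear":[0,0,-1],"dr":[0,0,0]},{"gripper":1,"linear":[0,0,-1],"dr":[0,0,0]}])

```text
clock: 9.25
tcp_pos: [492.4, -211.6, 145.9]
ee_rot: [[-0.001, 1.0, 0.0], [1.0, 0.001, 0.0], [0.0, 0.0, -1.0]]
contact_force: [0.4, 0.0, 0.5]
gripper_width: 85.7
grasp_force: 0.0
```

send_rows(plan=[{"gripper":1,"linear":[1,0,0],"dr":[0,0,0]},{"gripper":1,"linear":[1,0,0],"dr":[0,0,0]},{"gripper":1,"linear":[1,0,0],"dr":[0,0,0]},{"gripper":1,"linear":[1,0,0],"dr":[0,0,0]},{"gripper":1,"linear":[1,0,0],"dr":[0,0,0]}])

```text
clock: 9.75
tcp_pos: [492.4, -60.7, 144.8]
ee_rot: [[-0.0, 1.0, 0.001], [1.0, 0.0, -0.0], [-0.0, 0.001, -1.0]]
contact_force: [-0.1, -0.1, 0.2]
gripper_width: 85.4
grasp_force: 0.0
```

send_rows(plan=[{"gripper":1,"linear":[1,0,0],"dr":[0,0,0]},{"gripper":1,"linear":[1,0,0],"dr":[0,0,0]},{"gripper":1,"linear":[1,0,0],"dr":[0,0,0]},{"gripper":1,"linear":[1,0.6,0],"dr":[0,0,0]},{"gripper":1,"linear":[1,1,0],"dr":[0,0,0]}])

```text
clock: 10.25
tcp_pos: [540.2, 89.3, 145.2]
ee_rot: [[-0.001, 1.0, 0.001], [1.0, 0.001, -0.001], [-0.001, 0.001, -1.0]]
contact_force: [1.6, -1.6, 0.6]
gripper_width: 85.6
grasp_force: 0.0
```

send_rows(plan=[{"gripper":1,"linear":[1,1,0],"dr":[0,0,0]},{"gripper":1,"linear":[1,1,0],"dr":[0,0,0]},{"gripper":1,"linear":[1,1,0],"dr":[0,0,0]},{"gripper":1,"linear":[1,1,0],"dr":[0,0,0]},{"gripper":1,"linear":[0.05,0,0.7],"dr":[0,0,0]}])

```text
clock: 10.75
tcp_pos: [663.5, 215.1, 125.7]
ee_rot: [[-0.003, 1.0, 0.005], [1.0, 0.003, 0.005], [0.005, 0.005, -1.0]]
contact_force: [-0.3, 0.2, -1.4]
gripper_width: 85.6
grasp_force: 0.0
```

send_rows(plan=[{"gripper":1,"linear":[0,0,1],"dr":[0,0,0]},{"gripper":1,"linear":[0,0,1],"dr":[0,0,0]},{"gripper":1,"linear":[0,0,0.8],"dr":[0,0,0]},{"gripper":1,"linear":[0,0,0.5],"dr":[0,0,0]},{"gripper":1,"linear":[0,0,0],"dr":[0,0,0]}])

```text
clock: 11.25
tcp_pos: [659.6, 209.4, 22.7]
ee_rot: [[-0.0, 1.0, -0.002], [1.0, 0.0, -0.001], [-0.001, -0.002, -1.0]]
contact_force: [0.6, 0.2, 0.1]
gripper_width: 85.2
grasp_force: 0.0
```

```bash
python3 - <<'E'
from m import *
s=cams.get_image("side");B=cv2.resize(np.ascontiguousarray(s[170:260,200:300,::-1]),None,fx=6,fy=6,interpolation=cv2.INTER_CUBIC);cv2.imwrite("pics/e4.png",B);print(status.sense()["tcp_pos"])
print([(z,[proj("side",[660+d,210,z]).round(1).tolist() for d in(-45,45)]) for z in(0,23,36,50)])
E
```

```text
[660.30947191 209.77068062  24.11066649]
[(0, [[264.8, 241.8], [234.5, 240.5]]), (23, [[264.2, 235.2], [233.5, 233.9]]), (36, [[263.8, 231.3], [233.0, 230.1]]), (50, [[263.4, 227.2], [232.4, 226.0]])]
```

View pics/e4.png

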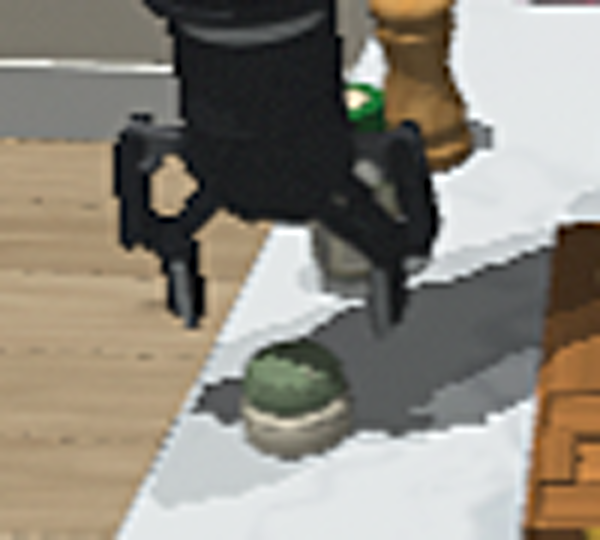

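The tips show at v≈225, above the timer, which is centred between them (u≈249). I'll descend and use the grip width to tell body from dial.

send_rows(plan=[{"gripper":1,"linear":[0,0.0,0.3],"dr":[0,0,0]},{"gripper":1,"linear":[0,0,0.3],"dr":[0,0,0]},{"gripper":0.75,"linear":[0,0,0.07],"dr":[0,0,0]},{"gripper":0.75,"linear":[0,0,0],"dr":[0,0,0]},{"gripper":0.75,"linear":[0,0,0],"dr":[0,0,0]}], grip_force=20)

```text
clock: 11.8
tcp_pos: [660.5, 209.8, 3.9]
ee_rot: [[-0.0, 1.0, 0.0], [1.0, 0.0, 0.0], [0.0, 0.0, -1.0]]
contact_force: [0.4, 0.5, 1.3]
gripper_width: 64.0
grasp_force: 0.0
```

send_rows(plan=[{"gripper":0.5,"linear":[0,0,0],"dr":[0,0,0]},{"gripper":0.5,"linear":[0,0,0],"dr":[0,0,0]},{"gripper":0.5,"linear":[0,0,0],"dr":[0,0,0]},{"gripper":0.5,"linear":[0,0,0],"dr":[0,0,0]},{"gripper":0.5,"linear":[0,0,0],"dr":[0,0,0]}])

```text
clock: 12.3
tcp_pos: [660.7, 209.8, 4.3]
ee_rot: [[-0.0, 1.0, 0.001], [1.0, 0.0, 0.0], [0.0, 0.001, -1.0]]
contact_force: [-1.3, -1.3, 5.4]
gripper_width: 45.0
grasp_force: 19.7
```

send_rows(plan=[{"gripper":0.75,"linear":[0,0,0],"dr":[0,0,0]},{"gripper":0.75,"linear":[0,0,0],"dr":[0,0,0]},{"gripper":0.75,"linear":[0,0,0.13],"dr":[0,0,0]},{"gripper":0.75,"linear":[0,0,0.13],"dr":[0,0,0]},{"gripper":0.75,"linear":[0,0,0],"dr":[0,0,0]}])

```text
clock: 12.8
tcp_pos: [660.0, 209.5, -5.1]
ee_rot: [[-0.0, 1.0, -0.001], [1.0, 0.0, -0.0], [-0.0, -0.001, -1.0]]
contact_force: [-0.7, 0.8, 0.8]
gripper_width: 63.7
grasp_force: 0.0
```

send_rows(plan=[{"gripper":0.75,"linear":[0,0,0.07],"dr":[0,0,0]},{"gripper":0.75,"linear":[0,0,0.07],"dr":[0,0,0]},{"gripper":0.75,"linear":[0,0,0],"dr":[0,0,0]},{"gripper":0.75,"linear":[0,0,0],"dr":[0,0,0]},{"gripper":0.75,"linear":[0,0,0],"dr":[0,0,0]}])

```text
clock: 13.3
tcp_pos: [660.5, 209.7, -8.3]
ee_rot: [[-0.0, 1.0, 0.0], [1.0, 0.0, 0.0], [0.0, 0.0, -1.0]]
contact_force: [-0.8, -0.8, 0.3]
gripper_width: 64.2
grasp_force: 0.0
```

send_rows(plan=[{"gripper":0.5,"linear":[0,0,0],"dr":[0,0,0]},{"gripper":0.5,"linear":[0,0,0],"dr":[0,0,0]},{"gripper":0.5,"linear":[0,0,0],"dr":[0,0,0]},{"gripper":0.5,"linear":[0,0,0],"dr":[0,0,0]},{"gripper":0.5,"linear":[0,0,0],"dr":[0,0,0]}], grip_force=30)

```text
clock: 13.8
tcp_pos: [660.5, 209.8, -7.8]
ee_rot: [[-0.0, 1.0, 0.0], [1.0, 0.0, -0.0], [-0.0, 0.0, -1.0]]
contact_force: [-2.0, -1.5, 7.0]
gripper_width: 48.2
grasp_force: 29.8
```

send_rows(plan=[{"gripper":0.75,"linear":[0,0,0],"dr":[0,0,0]},{"gripper":0.75,"linear":[0,0,0],"dr":[0,0,0]},{"gripper":0.75,"linear":[0,0,0.08],"dr":[0,0,0]},{"gripper":0.75,"linear":[0,0,0.08],"dr":[0,0,0]},{"gripper":0.75,"linear":[0,0,0],"dr":[0,0,0]}])

```text
clock: 14.3
tcp_pos: [660.1, 209.6, -13.8]
ee_rot: [[-0.0, 1.0, -0.001], [1.0, 0.0, -0.0], [-0.0, -0.001, -1.0]]
contact_force: [0.2, 0.6, -0.5]
gripper_width: 63.8
grasp_force: 0.0
```

send_rows(plan=[{"gripper":0.75,"linear":[0,0,0.08],"dr":[0,0,0]},{"gripper":0.75,"linear":[0,0,0],"dr":[0,0,0]},{"gripper":0.5,"linear":[0,0,0],"dr":[0,0,0]},{"gripper":0.5,"linear":[0,0,0],"dr":[0,0,0]},{"gripper":0.5,"linear":[0,0,0],"dr":[0,0,0]}])

```text
clock: 14.8
tcp_pos: [660.5, 209.8, -15.3]
ee_rot: [[-0.0, 1.0, 0.0], [1.0, 0.0, 0.0], [0.0, 0.0, -1.0]]
contact_force: [-2.6, -1.3, 4.1]
gripper_width: 49.3
grasp_force: 31.1
```

```bash
python3 - <<'E'
from m import *
s=cams.get_image("side");B=cv2.resize(np.ascontiguousarray(s[205:260,220:280,::-1]),None,fx=10,fy=10,interpolation=cv2.INTER_CUBIC);cv2.imwrite("pics/e5.png",B);q=status.sense();print(q["tcp_pos"],q["gripper_width"],q["grasp_force"])
print([(z,proj("side",[660,210,z]).round(1).tolist()) for z in(0,10,20,30)])
E
```

```text
[660.47877012 209.69247134 -15.32387033] 48.86148965245167 31.169977934332564
[(0, [249.6, 241.1]), (10, [249.2, 238.3]), (20, [248.9, 235.4]), (30, [248.5, 232.5])]
```

View pics/e5.png

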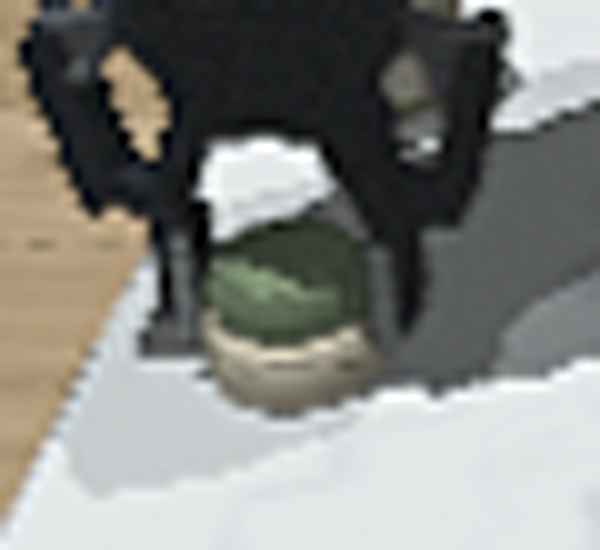

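The pads are on the timer body (tips v≈238–240, about 10 mm up). Lift it and carry it to the large recess.

send_rows(plan=[{"gripper":0.5,"linear":[0,0,-0.4],"dr":[0,0,0]},{"gripper":0.5,"linear":[0,0,-0.8],"dr":[0,0,0]},{"gripper":0.5,"linear":[0,0,-1],"dr":[0,0,0]},{"gripper":0.5,"linear":[0,0,-0.8],"dr":[0,0,0]},{"gripper":0.5,"linear":[0,0,0],"dr":[0,0,0]}])

```text
clock: 15.35
tcp_pos: [662.2, 210.5, 78.7]
ee_rot: [[-0.0, 1.0, 0.005], [1.0, 0.0, 0.002], [0.002, 0.005, -1.0]]
contact_force: [-0.2, 0.8, -1.2]
gripper_width: 49.2
grasp_force: 31.5
```

send_rows(plan=[{"gripper":0.5,"linear":[0,-0.5,0],"dr":[0,0,0]},{"gripper":0.5,"linear":[0,-0.8,0],"dr":[0,0,0]},{"gripper":0.5,"linear":[0,-0.9,0],"dr":[0,0,0]},{"gripper":0.5,"linear":[-0.5,-0.9,0],"dr":[0,0,0]},{"gripper":0.5,"linear":[-0.8,-0.9,0],"dr":[0,0,0]}])

```text
clock: 15.85
tcp_pos: [538.8, 171.5, 74.4]
ee_rot: [[-0.003, 1.0, -0.0], [1.0, 0.003, 0.001], [0.001, -0.0, -1.0]]
contact_force: [0.5, -0.3, -0.5]
gripper_width: 49.3
grasp_force: 31.5
```

send_rows(plan=[{"gripper":0.5,"linear":[-0.9,-0.9,0],"dr":[0,0,0]},{"gripper":0.5,"linear":[-1,-0.6,0],"dr":[0,0,0]},{"gripper":0.5,"linear":[-1,-0.23,0],"dr":[0,0,0]},{"gripper":0.5,"linear":[-1,0,0],"dr":[0,0,0]},{"gripper":0.5,"linear":[-1,0,0],"dr":[0,0,0]}])

```text
clock: 16.35
tcp_pos: [488.2, 22.5, 74.6]
ee_rot: [[-0.001, 1.0, 0.0], [1.0, 0.001, -0.0], [-0.0, 0.0, -1.0]]
contact_force: [0.3, -0.1, -0.9]
gripper_width: 48.8
grasp_force: 31.5
```

send_rows(plan=[{"gripper":0.5,"linear":[-1,0,0],"dr":[0,0,0]},{"gripper":0.5,"linear":[-1,0,0],"dr":[0,0,0]},{"gripper":0.5,"linear":[-1,0,0],"dr":[0,0,0]},{"gripper":0.5,"linear":[-0.8,0,0],"dr":[0,0,0]},{"gripper":0.5,"linear":[-0.5,0,0],"dr":[0,0,0]}])

```text
clock: 16.85
tcp_pos: [488.2, -107.4, 74.4]
ee_rot: [[0.001, 1.0, -0.0], [1.0, -0.001, -0.0], [-0.0, -0.0, -1.0]]
contact_force: [0.1, 0.6, -1.0]
gripper_width: 49.1
grasp_force: 31.5
```

send_rows(plan=[{"gripper":0.5,"linear":[-0.51,0,0],"dr":[0,0,0]},{"gripper":0.5,"linear":[0,0,0.7],"dr":[0,0,0]},{"gripper":0.5,"linear":[0,0,0.8],"dr":[0,0,0]},{"gripper":0.5,"linear":[0,0,0.4],"dr":[0,0,0]},{"gripper":0.5,"linear":[0,0,0],"dr":[0,0,0]}])

```text
clock: 17.35
tcp_pos: [487.7, -120.3, 16.3]
ee_rot: [[-0.001, 1.0, -0.002], [1.0, 0.001, 0.001], [0.001, -0.002, -1.0]]
contact_force: [0.0, 0.0, 0.1]
gripper_width: 48.9
grasp_force: 31.5
```

send_rows(plan=[{"gripper":0.5,"linear":[0,0,0.4],"dr":[0,0,0]},{"gripper":0.5,"linear":[0,0,0.25],"dr":[0,0,0]},{"gripper":0.5,"linear":[0,0,0.08],"dr":[0,0,0]},{"gripper":0.5,"linear":[0,0,0.05],"dr":[0,0,0]},{"gripper":0.5,"linear":[0,0,0],"dr":[0,0,0]}])

```text
clock: 17.85
tcp_pos: [488.7, -120.6, -5.9]
ee_rot: [[-0.0, 1.0, 0.0], [1.0, 0.0, -0.0], [-0.0, 0.0, -1.0]]
contact_force: [0.7, -0.1, 0.1]
gripper_width: 49.1
grasp_force: 31.5
```

send_rows(plan=[{"gripper":0.62,"linear":[0,0,0],"dr":[0,0,0]},{"gripper":0.7,"linear":[0,0,0],"dr":[0,0,0]},{"gripper":0.8,"linear":[0,0,0],"dr":[0,0,0]},{"gripper":0.8,"linear":[0,0,0],"dr":[0,0,0]},{"gripper":0.8,"linear":[0,0,-0.4],"dr":[0,0,0]}])

```text
clock: 18.35
tcp_pos: [487.9, -120.4, 5.6]
ee_rot: [[-0.001, 1.0, -0.002], [1.0, 0.001, 0.0], [0.0, -0.002, -1.0]]
contact_force: [-0.5, -0.5, 0.5]
gripper_width: 67.9
grasp_force: 0.0
```

send_rows(plan=[{"gripper":1,"linear":[0,0,-1],"dr":[0,0,0]},{"gripper":1,"linear":[0,0,-1],"dr":[0,0,0]},{"gripper":1,"linear":[0,0,-1],"dr":[0,0,0]},{"gripper":1,"linear":[0,0,-1],"dr":[0,0,0]},{"gripper":1,"linear":[0,0,-0.3],"dr":[0,0,0]}])

```text
clock: 18.85
tcp_pos: [489.7, -120.8, 138.5]
ee_rot: [[-0.0, 1.0, 0.004], [1.0, 0.0, -0.001], [-0.001, 0.004, -1.0]]
contact_force: [0.6, 0.3, -0.8]
gripper_width: 85.2
grasp_force: 0.0
```

send_rows(plan=[{"gripper":1,"linear":[0.4,1,0],"dr":[0,0,0]},{"gripper":1,"linear":[0.4,1,0],"dr":[0,0,0]},{"gripper":1,"linear":[0.4,1,0],"dr":[0,0,0]},{"gripper":1,"linear":[0.38,1,0],"dr":[0,0,0]},{"gripper":1,"linear":[0,1,0],"dr":[0,0,0]}])

```text
clock: 19.35
tcp_pos: [639.5, -71.0, 135.4]
ee_rot: [[-0.003, 1.0, -0.0], [1.0, 0.003, 0.001], [0.001, -0.0, -1.0]]
contact_force: [-0.6, 1.1, 0.5]
gripper_width: 85.5
grasp_force: 0.0
```

send_rows(plan=[{"gripper":1,"linear":[0,0.61,0],"dr":[0,0,0]},{"gripper":1,"linear":[0,0,0],"dr":[0,0,0]},{"gripper":1,"linear":[0,0,0.6],"dr":[0,0,0]},{"gripper":1,"linear":[0,0,0.4],"dr":[0,0,0]},{"gripper":1,"linear":[0,0,0],"dr":[0,0,0]}])

```text
clock: 19.85
tcp_pos: [655.4, -73.3, 103.5]
ee_rot: [[-0.0, 1.0, -0.003], [1.0, 0.0, 0.0], [0.0, -0.003, -1.0]]
contact_force: [0.1, -0.2, -0.8]
gripper_width: 85.6
grasp_force: 0.0
```

send_rows(plan=[{"gripper":1,"linear":[0,0,0.5],"dr":[0,0,0]},{"gripper":1,"linear":[0,0,0.5],"dr":[0,0,0]},{"gripper":1,"linear":[0,0,0.43],"dr":[0,0,0]},{"gripper":1,"linear":[0,0,0],"dr":[0,0,0]},{"gripper":1,"linear":[0,0,0],"dr":[0,0,0]}])

```text
clock: 20.35
tcp_pos: [656.8, -73.1, 61.8]
ee_rot: [[-0.0, 1.0, -0.001], [1.0, 0.0, 0.0], [0.0, -0.001, -1.0]]
contact_force: [-0.4, -0.6, 1.5]
gripper_width: 85.6
grasp_force: 0.0
```

send_rows(plan=[{"gripper":0.7,"linear":[0,0,0],"dr":[0,0,0]},{"gripper":0.5,"linear":[0,0,0],"dr":[0,0,0]},{"gripper":0.4,"linear":[0,0,0],"dr":[0,0,0]},{"gripper":0.4,"linear":[0,0,0],"dr":[0,0,0]},{"gripper":0.4,"linear":[0,0,0],"dr":[0,0,0]}], grip_force=50)

```text
clock: 20.85
tcp_pos: [657.5, -73.2, 63.1]
ee_rot: [[-0.0, 1.0, 0.001], [1.0, 0.0, -0.0], [-0.0, 0.001, -1.0]]
contact_force: [-1.2, -0.4, 8.2]
gripper_width: 45.7
grasp_force: 50.1
```

```bash
python3 - <<'E'
from m import *
s=cams.get_image("side");B=cv2.resize(np.ascontiguousarray(s[130:250,240:340,::-1]),None,fx=5,fy=5,interpolation=cv2.INTER_CUBIC);cv2.imwrite("pics/e6.png",B);q=status.sense();print(q["tcp_pos"],q["gripper_width"],q["grasp_force"],q["contact_force"])
E
```

```text
[657.50841221 -73.20103033  63.16015905] 45.79947913907062 50.06272780476138 [-1.39533697 -1.01661731  8.82157421]
```

View pics/e6.png

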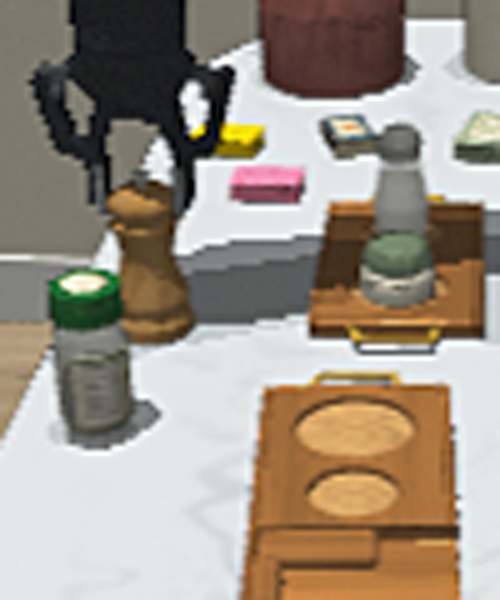

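The shaker and timer both stand in their recesses. The pads hold the upper part of the mill head, so I'll regrip about 9 mm lower before lifting.

send_rows(plan=[{"gripper":0.85,"linear":[0,0,0],"dr":[0,0,0]},{"gripper":0.85,"linear":[0,0,0],"dr":[0,0,0]},{"gripper":0.85,"linear":[0,0,0.15],"dr":[0,0,0]},{"gripper":0.85,"linear":[0,0,0.15],"dr":[0,0,0]},{"gripper":0.85,"linear":[0,0,0],"dr":[0,0,0]}])

```text
clock: 21.4
tcp_pos: [656.4, -73.2, 52.1]
ee_rot: [[-0.0, 1.0, -0.001], [1.0, 0.0, 0.0], [0.0, -0.001, -1.0]]
contact_force: [-0.7, 0.3, 0.3]
gripper_width: 72.4
grasp_force: 0.0
```

send_rows(plan=[{"gripper":0.7,"linear":[0,0,0],"dr":[0,0,0]},{"gripper":0.5,"linear":[0,0,0],"dr":[0,0,0]},{"gripper":0.4,"linear":[0,0,0],"dr":[0,0,0]},{"gripper":0.4,"linear":[0,0,0],"dr":[0,0,0]},{"gripper":0.4,"linear":[0,0,0],"dr":[0,0,0]}])

```text
clock: 21.9
tcp_pos: [657.1, -73.2, 53.6]
ee_rot: [[-0.0, 1.0, 0.001], [1.0, 0.0, -0.0], [-0.0, 0.001, -1.0]]
contact_force: [-0.5, -0.2, 4.9]
gripper_width: 46.2
grasp_force: 51.0
```

send_rows(plan=[{"gripper":0.4,"linear":[0,0,0],"dr":[0,0,0]},{"gripper":0.4,"linear":[0,0,-0.2],"dr":[0,0,0]},{"gripper":0.4,"linear":[0,0,-0.4],"dr":[0,0,0]},{"gripper":0.4,"linear":[0,0,-0.7],"dr":[0,0,0]},{"gripper":0.4,"linear":[0,0,-0.7],"dr":[0,0,0]}])

```text
clock: 22.4
tcp_pos: [656.8, -73.1, 114.4]
ee_rot: [[-0.0, 1.0, -0.0], [1.0, 0.0, 0.0], [0.0, -0.0, -1.0]]
contact_force: [-0.3, -0.1, -2.9]
gripper_width: 46.2
grasp_force: 51.5
```

send_rows(plan=[{"gripper":0.4,"linear":[0,-0.5,0],"dr":[0,0,0]},{"gripper":0.4,"linear":[0,-0.8,0],"dr":[0,0,0]},{"gripper":0.4,"linear":[0,-0.8,0],"dr":[0,0,0]},{"gripper":0.4,"linear":[0.2,-0.8,0],"dr":[0,0,0]},{"gripper":0.4,"linear":[0.5,-0.8,0],"dr":[0,0,0]}])

```text
clock: 22.9
tcp_pos: [545.0, -53.3, 113.9]
ee_rot: [[0.002, 1.0, 0.001], [1.0, -0.002, -0.001], [-0.001, 0.001, -1.0]]
contact_force: [-0.1, 0.7, -2.6]
gripper_width: 45.9
grasp_force: 51.6
```

send_rows(plan=[{"gripper":0.4,"linear":[0.8,-0.8,0],"dr":[0,0,0]},{"gripper":0.4,"linear":[0.8,-0.5,0],"dr":[0,0,0]},{"gripper":0.4,"linear":[0.8,-0.31,0],"dr":[0,0,0]},{"gripper":0.4,"linear":[0.8,0,0],"dr":[0,0,0]},{"gripper":0.4,"linear":[0.6,0,0],"dr":[0,0,0]}])

```text
clock: 23.4
tcp_pos: [497.6, 63.2, 114.1]
ee_rot: [[-0.001, 1.0, 0.001], [1.0, 0.001, 0.0], [0.0, 0.001, -1.0]]
contact_force: [0.5, 0.4, -3.8]
gripper_width: 46.0
grasp_force: 51.7
```

send_rows(plan=[{"gripper":0.4,"linear":[0.3,0,0],"dr":[0,0,0]},{"gripper":0.4,"linear":[0,0,0],"dr":[0,0,0]},{"gripper":0.4,"linear":[0,0,0.4],"dr":[0,0,0]},{"gripper":0.4,"linear":[0,0,0.5],"dr":[0,0,0]},{"gripper":0.4,"linear":[0,0,0],"dr":[0,0,0]}])

```text
clock: 23.9
tcp_pos: [496.5, 69.3, 84.1]
ee_rot: [[0.001, 1.0, -0.003], [1.0, -0.001, -0.001], [-0.001, -0.003, -1.0]]
contact_force: [0.5, -0.3, -1.1]
gripper_width: 46.3
grasp_force: 51.8
```

send_rows(plan=[{"gripper":0.4,"linear":[0,0,0.35],"dr":[0,0,0]},{"gripper":0.4,"linear":[0,0,0.25],"dr":[0,0,0]},{"gripper":0.4,"linear":[0,0,0.1],"dr":[0,0,0]},{"gripper":0.4,"linear":[0,0,0],"dr":[0,0,0]},{"gripper":0.4,"linear":[0,0,0],"dr":[0,0,0]}])

```text
clock: 24.4
tcp_pos: [497.6, 70.8, 65.3]
ee_rot: [[-0.0, 1.0, 0.0], [1.0, 0.0, 0.0], [0.0, 0.0, -1.0]]
contact_force: [0.3, -0.9, -1.9]
gripper_width: 46.4
grasp_force: 51.8
```

Lower by 2.5 mm, release, rise, and head for the tea light.

send_rows(plan=[{"gripper":0.4,"linear":[0,0,0.05],"dr":[0,0,0]},{"gripper":0.4,"linear":[0,0,0.03],"dr":[0,0,0]},{"gripper":0.4,"linear":[0,0,0],"dr":[0,0,0]},{"gripper":0.58,"linear":[0,0,0],"dr":[0,0,0]},{"gripper":0.65,"linear":[0,0,0],"dr":[0,0,0]}])

```text
clock: 24.9
tcp_pos: [497.7, 70.8, 62.8]
ee_rot: [[-0.0, 1.0, 0.0], [1.0, 0.0, 0.0], [0.0, 0.0, -1.0]]
contact_force: [-1.0, -0.3, 0.0]
gripper_width: 55.6
grasp_force: 0.0
```

send_rows(plan=[{"gripper":1,"linear":[0,0,0],"dr":[0,0,0]},{"gripper":1,"linear":[0,0,0],"dr":[0,0,0]},{"gripper":1,"linear":[0,0,-0.4],"dr":[0,0,0]},{"gripper":1,"linear":[0,0,-1],"dr":[0,0,0]},{"gripper":1,"linear":[0,0,-1],"dr":[0,0,0]}])

```text
clock: 25.4
tcp_pos: [497.1, 71.0, 136.1]
ee_rot: [[-0.001, 1.0, -0.001], [1.0, 0.001, 0.0], [0.0, -0.001, -1.0]]
contact_force: [0.6, 0.1, 0.1]
gripper_width: 85.4
grasp_force: 0.0
```

send_rows(plan=[{"gripper":1,"linear":[1,0,0],"dr":[0,0,0]},{"gripper":1,"linear":[1,0,0],"dr":[0,0,0]},{"gripper":1,"linear":[1,0,0],"dr":[0,0,0]},{"gripper":1,"linear":[1,0,0],"dr":[0,0,0]},{"gripper":1,"linear":[1,0,0],"dr":[0,0,0]}])

```text
clock: 25.9
tcp_pos: [497.4, 222.0, 135.7]
ee_rot: [[-0.0, 1.0, 0.001], [1.0, 0.0, 0.0], [0.0, 0.001, -1.0]]
contact_force: [0.6, -0.5, 0.5]
gripper_width: 85.4
grasp_force: 0.0
```

send_rows(plan=[{"gripper":0.8,"linear":[1,0.8,0],"dr":[0,0,0]},{"gripper":0.8,"linear":[1,0.8,0],"dr":[0,0,0]},{"gripper":0.8,"linear":[1,0.67,0],"dr":[0,0,0]},{"gripper":0.8,"linear":[1,0,0],"dr":[0,0,0]},{"gripper":0.8,"linear":[1,0,0],"dr":[0,0,0]}])

```text
clock: 26.4
tcp_pos: [565.8, 371.9, 135.5]
ee_rot: [[0.0, 1.0, -0.0], [1.0, -0.0, 0.001], [0.001, -0.0, -1.0]]
contact_force: [0.7, -0.4, 0.5]
gripper_width: 68.3
grasp_force: 0.0
```

send_rows(plan=[{"gripper":0.8,"linear":[0.6,0,0.5],"dr":[0,0,0]},{"gripper":0.8,"linear":[0,0,1],"dr":[0,0,0]},{"gripper":0.8,"linear":[0,0,1],"dr":[0,0,0]},{"gripper":0.8,"linear":[0,0,1],"dr":[0,0,0]},{"gripper":0.8,"linear":[0,0,0.5],"dr":[0,0,0]}])

```text
clock: 26.9
tcp_pos: [564.7, 388.2, 13.1]
ee_rot: [[-0.0, 1.0, -0.002], [1.0, 0.0, -0.001], [-0.001, -0.002, -1.0]]
contact_force: [-0.2, 0.1, -0.2]
gripper_width: 68.1
grasp_force: 0.0
```

send_rows(plan=[{"gripper":0.7,"linear":[0,0,0.3],"dr":[0,0,0]},{"gripper":0.7,"linear":[0,0,0.3],"dr":[0,0,0]},{"gripper":0.7,"linear":[0,0,0.2],"dr":[0,0,0]},{"gripper":0.7,"linear":[0,0,0],"dr":[0,0,0]},{"gripper":0.7,"linear":[0,0,0],"dr":[0,0,0]}])

```text
clock: 27.4
tcp_pos: [565.8, 389.0, -8.6]
ee_rot: [[-0.0, 1.0, 0.001], [1.0, 0.0, 0.0], [0.0, 0.001, -1.0]]
contact_force: [-0.6, 0.2, -0.4]
gripper_width: 59.7
grasp_force: 0.0
```

send_rows(plan=[{"gripper":0.58,"linear":[0,0,0.08],"dr":[0,0,0]},{"gripper":0.58,"linear":[0,0,0.08],"dr":[0,0,0]},{"gripper":0.58,"linear":[0,0,0.08],"dr":[0,0,0]},{"gripper":0.58,"linear":[0,0,0],"dr":[0,0,0]},{"gripper":0.58,"linear":[0,0,0],"dr":[0,0,0]}])

```text
clock: 27.9
tcp_pos: [565.5, 388.8, -16.5]
ee_rot: [[-0.0, 1.0, -0.0], [1.0, 0.0, 0.0], [0.0, -0.0, -1.0]]
contact_force: [-0.2, 0.2, 0.6]
gripper_width: 49.4
grasp_force: 0.0
```

send_rows(plan=[{"gripper":0.4,"linear":[0,0,0.03],"dr":[0,0,0]},{"gripper":0.3,"linear":[0,0,0],"dr":[0,0,0]},{"gripper":0.3,"linear":[0,0,0],"dr":[0,0,0]},{"gripper":0.3,"linear":[0,0,0],"dr":[0,0,0]},{"gripper":0.3,"linear":[0,0,0],"dr":[0,0,0]}], grip_force=25)

```text
clock: 28.4
tcp_pos: [565.6, 388.9, -17.0]
ee_rot: [[-0.0, 1.0, 0.0], [1.0, 0.0, 0.0], [0.0, 0.0, -1.0]]
contact_force: [-2.6, -1.4, 5.4]
gripper_width: 36.0
grasp_force: 24.6
```

send_rows(plan=[{"gripper":0.3,"linear":[0,0,-0.3],"dr":[0,0,0]},{"gripper":0.3,"linear":[0,0,-0.7],"dr":[0,0,0]},{"gripper":0.3,"linear":[0,0,-1],"dr":[0,0,0]},{"gripper":0.3,"linear":[-0.5,0,0],"dr":[0,0,0]},{"gripper":0.3,"linear":[-0.8,-0.5,0],"dr":[0,0,0]}])

```text
clock: 28.9
tcp_pos: [551.7, 350.4, 43.8]
ee_rot: [[-0.0, 1.0, 0.002], [1.0, 0.0, 0.002], [0.002, 0.002, -1.0]]
contact_force: [0.1, -1.3, -0.7]
gripper_width: 35.7
grasp_force: 25.2
```

send_rows(plan=[{"gripper":0.3,"linear":[-1,-0.7,0],"dr":[0,0,0]},{"gripper":0.3,"linear":[-1,-0.7,0],"dr":[0,0,0]},{"gripper":0.3,"linear":[-1,-0.59,0],"dr":[0,0,0]},{"gripper":0.3,"linear":[-1,0,0],"dr":[0,0,0]},{"gripper":0.3,"linear":[-1,0,0],"dr":[0,0,0]}])

```text
clock: 29.4
tcp_pos: [490.5, 198.4, 43.1]
ee_rot: [[-0.001, 1.0, 0.001], [1.0, 0.001, -0.0], [-0.0, 0.001, -1.0]]
contact_force: [0.4, -0.9, -0.5]
gripper_width: 36.1
grasp_force: 25.2
```

send_rows(plan=[{"gripper":0.3,"linear":[-0.8,0,0],"dr":[0,0,0]},{"gripper":0.3,"linear":[-0.5,0,0],"dr":[0,0,0]},{"gripper":0.3,"linear":[-0.38,0,0],"dr":[0,0,0]},{"gripper":0.3,"linear":[0,0,0.4],"dr":[0,0,0]},{"gripper":0.3,"linear":[0,0,0.4],"dr":[0,0,0]}])

```text
clock: 29.9
tcp_pos: [491.1, 150.2, 17.8]
ee_rot: [[-0.001, 1.0, 0.001], [1.0, 0.001, 0.001], [0.001, 0.001, -1.0]]
contact_force: [0.3, -0.1, -0.7]
gripper_width: 36.1
grasp_force: 25.2
```

send_rows(plan=[{"gripper":0.3,"linear":[0,0,0.35],"dr":[0,0,0]},{"gripper":0.3,"linear":[0,0,0.25],"dr":[0,0,0]},{"gripper":0.3,"linear":[0,0,0.13],"dr":[0,0,0]},{"gripper":0.3,"linear":[0,0,0.08],"dr":[0,0,0]},{"gripper":0.3,"linear":[0,0,0],"dr":[0,0,0]}])

```text
clock: 30.4
tcp_pos: [490.8, 149.5, -5.9]
ee_rot: [[-0.001, 1.0, -0.0], [1.0, 0.001, 0.0], [0.0, -0.0, -1.0]]
contact_force: [0.2, -0.4, -1.2]
gripper_width: 36.1
grasp_force: 25.2
```

send_rows(plan=[{"gripper":0.3,"linear":[0,0,0.05],"dr":[0,0,0]},{"gripper":0.3,"linear":[0,0,0],"dr":[0,0,0]},{"gripper":0.5,"linear":[0,0,0],"dr":[0,0,0]},{"gripper":0.6,"linear":[0,0,0],"dr":[0,0,0]},{"gripper":0.6,"linear":[0,0,0],"dr":[0,0,0]}])

```text
clock: 30.9
tcp_pos: [491.0, 149.3, -7.1]
ee_rot: [[-0.0, 1.0, 0.0], [1.0, 0.0, 0.0], [0.0, 0.0, -1.0]]
contact_force: [-0.7, -0.5, 0.7]
gripper_width: 51.3
grasp_force: 0.0
```

send_rows(plan=[{"gripper":0.6,"linear":[0,0,-0.4],"dr":[0,0,0]},{"gripper":0.7,"linear":[0,0,-1],"dr":[0,0,0]},{"gripper":0.7,"linear":[0,0,-1],"dr":[0,0,0]},{"gripper":0.7,"linear":[0,0,-1],"dr":[0,0,0]},{"gripper":0.7,"linear":[0,0,-1],"dr":[0,0,0]}])

```text
clock: 31.4
tcp_pos: [490.7, 149.3, 126.9]
ee_rot: [[-0.001, 1.0, 0.0], [1.0, 0.001, 0.0], [0.0, 0.0, -1.0]]
contact_force: [0.9, -0.9, 0.4]
gripper_width: 59.8
grasp_force: 0.0
```

send_rows(plan=[{"gripper":0.7,"linear":[0,-0.5,-1],"dr":[0,0,0]},{"gripper":0.7,"linear":[0,-1,-0.3],"dr":[0,0,0]},{"gripper":0.7,"linear":[-0.5,-1,0],"dr":[0,0,0]},{"gripper":0.7,"linear":[-1,-0.5,0],"dr":[0,0,0]},{"gripper":0.7,"linear":[-1,0,0],"dr":[0,0,0]}])

```text
clock: 31.9
tcp_pos: [399.0, 73.6, 164.7]
ee_rot: [[-0.003, 1.0, 0.0], [1.0, 0.003, -0.001], [-0.001, 0.0, -1.0]]
contact_force: [0.9, 0.1, -0.7]
gripper_width: 59.7
grasp_force: 0.0
```

send_rows(plan=[{"gripper":0.7,"linear":[-1,0,0],"dr":[0,0,0]},{"gripper":0.7,"linear":[-1,0,0],"dr":[0,0,0]},{"gripper":0.7,"linear":[-1,0,0],"dr":[0,0,0]},{"gripper":0.7,"linear":[-1,0,0],"dr":[0,0,0]},{"gripper":0.7,"linear":[-1,0,0],"dr":[0,0,0]}])

```text
clock: 32.4
tcp_pos: [400.7, -76.8, 164.6]
ee_rot: [[-0.001, 1.0, 0.001], [1.0, 0.001, -0.0], [-0.0, 0.001, -1.0]]
contact_force: [1.4, -0.8, -1.3]
gripper_width: 59.7
grasp_force: 0.0
```

send_rows(plan=[{"gripper":0.7,"linear":[-1,0,0],"dr":[0,0,0]},{"gripper":0.7,"linear":[-1,0,0],"dr":[0,0,0]},{"gripper":0.7,"linear":[-1,0,0],"dr":[0,0,0]},{"gripper":0.7,"linear":[-1,0,0],"dr":[0,0,0]},{"gripper":0.7,"linear":[-1,0,0],"dr":[0,0,0]}])

```text
clock: 32.9
tcp_pos: [400.8, -226.8, 164.6]
ee_rot: [[-0.001, 1.0, 0.0], [1.0, 0.001, -0.0], [-0.0, 0.0, -1.0]]
contact_force: [1.4, -0.9, 0.4]
gripper_width: 59.6
grasp_force: 0.0
```

send_rows(plan=[{"gripper":0.7,"linear":[0,0,0],"dr":[0,0,-1]},{"gripper":0.7,"linear":[0,0,0],"dr":[0,0,-1]},{"gripper":0.7,"linear":[0,0,0],"dr":[0,0,-1]},{"gripper":0.7,"linear":[0,0,0],"dr":[0,0,-1]},{"gripper":0.7,"linear":[0,0,0],"dr":[0,0,-0.84]}])

```text
clock: 33.4
tcp_pos: [400.9, -225.5, 164.6]
ee_rot: [[-0.381, 0.924, 0.0], [0.924, 0.381, -0.0], [-0.0, 0.0, -1.0]]
contact_force: [0.4, 0.4, -0.2]
gripper_width: 59.8
grasp_force: 0.0
```

send_rows(plan=[{"gripper":0.7,"linear":[-0.9,0,0],"dr":[0,0,0]},{"gripper":0.7,"linear":[-0.9,0,0],"dr":[0,0,0]},{"gripper":0.7,"linear":[-0.6,0,0],"dr":[0,0,0]},{"gripper":0.7,"linear":[0,0,0],"dr":[0,0,0]},{"gripper":0.7,"linear":[0,0,0],"dr":[0,0,0]}])

```text
clock: 33.9
tcp_pos: [428.0, -292.0, 164.2]
ee_rot: [[-0.378, 0.926, 0.0], [0.926, 0.378, 0.0], [0.0, 0.0, -1.0]]
contact_force: [0.0, 1.1, -0.4]
gripper_width: 59.3
grasp_force: 0.0
```

```bash
python3 - <<'E'
from m import *
im=grab("top");sd=grab("side");np.save("t1.npy",im);np.save("s1.npy",sd);q=status.sense();print(q["tcp_pos"],q["ee_rot"].round(4).tolist(),q["qpos"].round(2))
b=lambda i,x,y,w,h,s,g:cv2.resize(bright(i[y:y+h,x:x+w,::-1],g),None,fx=s,fy=s,interpolation=cv2.INTER_CUBIC)
C=np.zeros((600,800,3),np.uint8)
C[:280,:800]=b(im,195,165,160,56*1,5,1.8)
C[285:600,:320]=b(im,420,150,64,63,5,1.8); C[285:600,330:800]=b(sd,230,190,94,63,5,1.1)
cv2.imwrite("pics/f1.png",C)
for s,z in[((476,178),16)]:
    P=onp("top",blob(im,s,off,20,9),z);print(s,cv2.minAreaRect(P))
E
```

```text
[ 428.24885741 -292.14480177  163.94786837] [[-0.3782, 0.9257, 0.0], [0.9257, 0.3782, -0.0001], [-0.0001, 0.0, -1.0]] [ 0.92  0.46 -0.58  1.9   0.33  0.87  0.57]
(476, 178) ((554.4382934570312, -403.425048828125), (39.994529724121094, 62.06839370727539), 21.210391998291016)
```

View pics/f1.png

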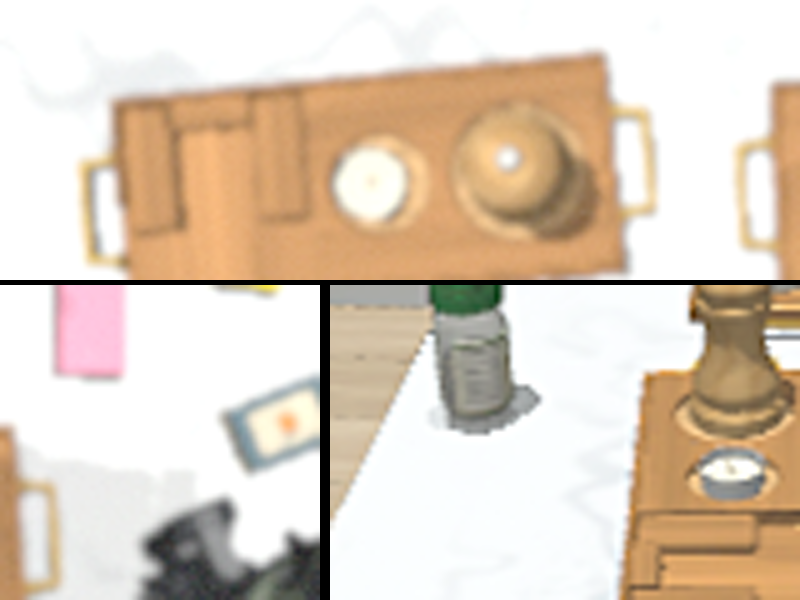

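Tea light and mill are both in their recesses. The tea light sits towards +y, at about top px (269,201.6). Next I'll find the channel's walls from an intensity profile across it.

```bash
python3 - <<'E'
from m import *
im=(np.load("t1.npy").astype(float)+np.load("t0.npy"))/2
th=np.radians(5.3);ex=np.array([np.cos(th),np.sin(th)]);ey=np.array([-np.sin(th),np.cos(th)]);c=np.array([489.6,156.2])
def samp(a,b,z):
    p=np.array([proj("top",[*(c+a_*ex+b_*ey),z]) for a_ in a for b_ in b],np.float32)
    return cv2.remap(np.float32(im),p[:,0].reshape(len(a),-1),p[:,1].reshape(len(a),-1),cv2.INTER_CUBIC)
b=np.arange(20,146,2)
for lo,hi in((10,30),(-2,8)):
    P=samp(np.arange(lo,hi,2),b,14)
    print(lo,hi,[(int(k),int(v)) for k,v in zip(b,P.mean((0,2)))])
a=np.arange(-70,70,2);P=samp(a,np.arange(72,92,2),14);print("x",[(int(k),int(v)) for k,v in zip(a,P.mean((1,2)))])
P=samp(a,np.arange(116,130,2),14);print("x cheek+",[(int(k),int(v)) for k,v in zip(a,P.mean((1,2)))])
P=samp(a,np.arange(50,62,2),14);print("x cheek-",[(int(k),int(v)) for k,v in zip(a,P.mean((1,2)))])
# tea light
t1=np.load("t1.npy");s1=np.load("s1.npy")
C=blob(t1,(269,201),lambda q:(hsv(q)[...,1]<85)&(q[...,2]>70),14,5);e=cv2.fitEllipse(np.float32(C));print("tea",e,plane("top",e[0],25))
E
```

```text
10 30 [(20, 70), (22, 71), (24, 71), (26, 71), (28, 68), (30, 63), (32, 60), (34, 62), (36, 67), (38, 71), (40, 71), (42, 70), (44, 69), (46, 70), (48, 72), (50, 75), (52, 76), (54, 75), (56, 72), (58, 72), (60, 74), (62, 77), (64, 79), (66, 80), (68, 81), (70, 81), (72, 81), (74, 82), (76, 84), (78, 86), (80, 88), (82, 89), (84, 89), (86, 86), (88, 85), (90, 85), (92, 85), (94, 84), (96, 77), (98, 65), (100, 54), (102, 52), (104, 59), (106, 66), (108, 70), (110, 71), (112, 71), (114, 70), (116, 70), (118, 72), (120, 74), (122, 76), (124, 74), (126, 68), (128, 59), (130, 53), (132, 61), (134, 80), (136, 99), (138, 114), (140, 121), (142, 117), (144, 106)]
-2 8 [(20, 67), (22, 69), (24, 75), (26, 75), (28, 71), (30, 64), (32, 61), (34, 64), (36, 68), (38, 71), (40, 71), (42, 70), (44, 68), (46, 69), (48, 72), (50, 75), (52, 75), (54, 74), (56, 71), (58, 69), (60, 70), (62, 74), (64, 78), (66, 79), (68, 81), (70, 82), (72, 82), (74, 82), (76, 84), (78, 86), (80, 88), (82, 89), (84, 88), (86, 86), (88, 85), (90, 85), (92, 85), (94, 84), (96, 78), (98, 66), (100, 55), (102, 52), (104, 59
[... 1902 characters left out ...]
, (-38, 73), (-36, 73), (-34, 73), (-32, 73), (-30, 73), (-28, 73), (-26, 73), (-24, 74), (-22, 73), (-20, 73), (-18, 72), (-16, 68), (-14, 64), (-12, 64), (-10, 67), (-8, 71), (-6, 74), (-4, 74), (-2, 73), (0, 72), (2, 72), (4, 72), (6, 72), (8, 72), (10, 73), (12, 73), (14, 73), (16, 73), (18, 74), (20, 74), (22, 74), (24, 75), (26, 75), (28, 75), (30, 75), (32, 75), (34, 73), (36, 72), (38, 70), (40, 69), (42, 68), (44, 69), (46, 70), (48, 70), (50, 67), (52, 60), (54, 53), (56, 55), (58, 70), (60, 93), (62, 113), (64, 125), (66, 133), (68, 136)]
tea ((268.6375732421875, 201.28602600097656), (14.69041633605957, 14.87903118133545), 63.1976203918457) [490.41935966 152.01547791  25.        ]
```

The channel is located: in world coordinates its mouth centre is about (467,236), about 41 mm wide, with the axis at about 5.3°. Now to pick the matchbox.

send_rows(plan=[{"gripper":0.7,"linear":[-0.9,0.4,0],"dr":[0,0,0]},{"gripper":0.7,"linear":[-0.9,0.5,0],"dr":[0,0,0]},{"gripper":0.7,"linear":[-0.9,0.5,0],"dr":[0,0,0]},{"gripper":0.7,"linear":[-0.9,0.5,0],"dr":[0,0,0]},{"gripper":0.7,"linear":[-0.9,0.5,0],"dr":[0,0,0]}])

```text
clock: 34.8
tcp_pos: [546.7, -390.8, 163.7]
ee_rot: [[-0.378, 0.926, -0.0], [0.926, 0.378, 0.0], [0.0, -0.0, -1.0]]
contact_force: [-0.3, -0.6, 0.3]
gripper_width: 60.0
grasp_force: 0.0
```

send_rows(plan=[{"gripper":0.7,"linear":[-0.63,0.08,0],"dr":[0,0,0]},{"gripper":0.7,"linear":[0,0,1],"dr":[0,0,0]},{"gripper":0.7,"linear":[0,0,1],"dr":[0,0,0]},{"gripper":0.7,"linear":[0,0,1],"dr":[0,0,0]},{"gripper":0.7,"linear":[0,0,1],"dr":[0,0,0]}])

```text
clock: 35.3
tcp_pos: [555.2, -406.5, 42.5]
ee_rot: [[-0.378, 0.926, -0.0], [0.926, 0.378, 0.0], [0.0, -0.0, -1.0]]
contact_force: [0.8, -0.4, -0.2]
gripper_width: 60.3
grasp_force: 0.0
```

send_rows(plan=[{"gripper":0.7,"linear":[0,0,0.6],"dr":[0,0,0]},{"gripper":0.7,"linear":[0,0,0.5],"dr":[0,0,0]},{"gripper":0.7,"linear":[0,0,0.4],"dr":[0,0,0]},{"gripper":0.58,"linear":[0,0,0.1],"dr":[0,0,0]},{"gripper":0.58,"linear":[0,0,0],"dr":[0,0,0]}])

```text
clock: 35.8
tcp_pos: [555.5, -406.8, -4.0]
ee_rot: [[-0.378, 0.926, 0.0], [0.926, 0.378, -0.0], [-0.0, 0.0, -1.0]]
contact_force: [-0.5, -0.1, -0.1]
gripper_width: 49.3
grasp_force: 0.0
```

send_rows(plan=[{"gripper":0.58,"linear":[0,0,0.2],"dr":[0,0,0]},{"gripper":0.58,"linear":[0,0,0.15],"dr":[0,0,0]},{"gripper":0.58,"linear":[0,0,0.08],"dr":[0,0,0]},{"gripper":0.58,"linear":[0,0,0],"dr":[0,0,0]},{"gripper":0.58,"linear":[0,0,0],"dr":[0,0,0]}])

```text
clock: 36.3
tcp_pos: [555.4, -406.7, -17.0]
ee_rot: [[-0.378, 0.926, 0.0], [0.926, 0.378, 0.0], [-0.0, 0.0, -1.0]]
contact_force: [0.5, 0.3, -0.7]
gripper_width: 49.6
grasp_force: 0.0
```

send_rows(plan=[{"gripper":0.45,"linear":[0,0,0],"dr":[0,0,0]},{"gripper":0.3,"linear":[0,0,0],"dr":[0,0,0]},{"gripper":0.3,"linear":[0,0,0],"dr":[0,0,0]},{"gripper":0.3,"linear":[0,0,0],"dr":[0,0,0]},{"gripper":0.3,"linear":[0,0,0],"dr":[0,0,0]}], grip_force=25)

```text
clock: 36.8
tcp_pos: [555.5, -406.8, -16.8]
ee_rot: [[-0.378, 0.926, 0.0], [0.926, 0.378, -0.0], [-0.0, 0.0, -1.0]]
contact_force: [-1.2, 1.0, 5.6]
gripper_width: 36.4
grasp_force: 25.7
```

send_rows(plan=[{"gripper":0.3,"linear":[0,0,-0.3],"dr":[0,0,0]},{"gripper":0.3,"linear":[0,0,-0.7],"dr":[0,0,0]},{"gripper":0.3,"linear":[0,0,-1],"dr":[0,0,0]},{"gripper":0.3,"linear":[0,0,0],"dr":[0,0,0]},{"gripper":0.3,"linear":[0,0,0],"dr":[0,0,0]}])

```text
clock: 37.3
tcp_pos: [555.6, -407.0, 43.9]
ee_rot: [[-0.378, 0.926, 0.001], [0.926, 0.378, -0.001], [-0.001, 0.001, -1.0]]
contact_force: [0.8, 0.5, -1.0]
gripper_width: 36.7
grasp_force: 25.2
```

send_rows(plan=[{"gripper":0.3,"linear":[0,0,-0.2],"dr":[0,0,-1]},{"gripper":0.3,"linear":[0,0,-0.2],"dr":[0,0,-1]},{"gripper":0.3,"linear":[0,0,-0.2],"dr":[0,0,-1]},{"gripper":0.3,"linear":[0,0,-0.2],"dr":[0,0,-1]},{"gripper":0.3,"linear":[0,0,-0.2],"dr":[0,0,-1]}])

```text
clock: 37.8
tcp_pos: [554.8, -406.5, 72.2]
ee_rot: [[-0.711, 0.703, -0.001], [0.703, 0.711, 0.001], [0.001, -0.0, -1.0]]
contact_force: [0.4, 0.4, -0.1]
gripper_width: 36.8
grasp_force: 25.1
```

send_rows(plan=[{"gripper":0.3,"linear":[0,0,-0.2],"dr":[0,0,-1]},{"gripper":0.3,"linear":[0,0,-0.2],"dr":[0,0,-1]},{"gripper":0.3,"linear":[0,0,-0.2],"dr":[0,0,-1]},{"gripper":0.3,"linear":[0,0,-0.2],"dr":[0,0,-1]},{"gripper":0.3,"linear":[0,0,-0.2],"dr":[0,0,-1]}])

```text
clock: 38.3
tcp_pos: [554.8, -406.5, 102.2]
ee_rot: [[-0.929, 0.371, -0.001], [0.371, 0.929, 0.001], [0.001, 0.0, -1.0]]
contact_force: [-0.3, 0.1, -0.7]
gripper_width: 36.3
grasp_force: 25.1
```

send_rows(plan=[{"gripper":0.3,"linear":[0,0,-0.2],"dr":[0,0,-1]},{"gripper":0.3,"linear":[0,0,-0.2],"dr":[0,0,-1]},{"gripper":0.3,"linear":[0,0,-0.2],"dr":[0,0,-1]},{"gripper":0.3,"linear":[0,0,-0.2],"dr":[0,0,-1]},{"gripper":0.3,"linear":[0,0,-0.2],"dr":[0,0,-1]}])

```text
clock: 38.8
tcp_pos: [554.9, -406.5, 132.2]
ee_rot: [[-1.0, -0.02, -0.001], [-0.02, 1.0, 0.001], [0.001, 0.001, -1.0]]
contact_force: [0.1, -0.6, 0.8]
gripper_width: 36.7
grasp_force: 25.1
```

send_rows(plan=[{"gripper":0.3,"linear":[0,0,-0.2],"dr":[0,0,-0.95]},{"gripper":0.3,"linear":[0,0.5,0],"dr":[0,0,0]},{"gripper":0.3,"linear":[0,0.8,0],"dr":[0,0,0]},{"gripper":0.3,"linear":[0,0.9,0],"dr":[0,0,0]},{"gripper":0.3,"linear":[0,0.9,0],"dr":[0,0,0]}])

```text
clock: 39.3
tcp_pos: [546.0, -313.0, 138.0]
ee_rot: [[-0.996, -0.092, -0.001], [-0.092, 0.996, 0.001], [0.001, 0.001, -1.0]]
contact_force: [0.3, 0.3, -0.7]
gripper_width: 36.6
grasp_force: 25.1
```

send_rows(plan=[{"gripper":0.3,"linear":[0.1,0.9,0],"dr":[0,0,0]},{"gripper":0.3,"linear":[0.2,0.9,0],"dr":[0,0,0]},{"gripper":0.3,"linear":[0.2,0.9,0],"dr":[0,0,0]},{"gripper":0.3,"linear":[0.2,0.9,0],"dr":[0,0,0]},{"gripper":0.3,"linear":[0.2,0.9,0],"dr":[0,0,0]}])

```text
clock: 39.8
tcp_pos: [506.4, -181.1, 138.3]
ee_rot: [[-0.996, -0.093, -0.001], [-0.093, 0.996, 0.001], [0.001, 0.001, -1.0]]
contact_force: [1.1, -0.2, -0.3]
gripper_width: 36.8
grasp_force: 25.1
```

send_rows(plan=[{"gripper":0.3,"linear":[0.2,0.9,0],"dr":[0,0,0]},{"gripper":0.3,"linear":[0.2,0.9,0],"dr":[0,0,0]},{"gripper":0.2,"linear":[0.2,0.9,0],"dr":[0,0,0]},{"gripper":0.3,"linear":[0.2,0.9,0],"dr":[0,0,0]},{"gripper":0.3,"linear":[0.2,0.9,0],"dr":[0,0,0]}])

```text
clock: 40.3
tcp_pos: [464.0, -49.6, 138.4]
ee_rot: [[-0.996, -0.093, -0.001], [-0.093, 0.996, 0.0], [0.001, 0.0, -1.0]]
contact_force: [0.9, 0.5, -0.1]
gripper_width: 36.6
grasp_force: 25.1
```

send_rows(plan=[{"gripper":0.3,"linear":[0,0.9,0],"dr":[0,0,0]},{"gripper":0.3,"linear":[0,0.9,0],"dr":[0,0,0]},{"gripper":0.3,"linear":[0,0.9,0],"dr":[0,0,0]},{"gripper":0.3,"linear":[0,0.9,0],"dr":[0,0,0]},{"gripper":0.3,"linear":[0,0.9,0],"dr":[0,0,0]}])

```text
clock: 40.8
tcp_pos: [451.8, 84.8, 138.5]
ee_rot: [[-0.996, -0.093, -0.001], [-0.093, 0.996, -0.0], [0.001, 0.0, -1.0]]
contact_force: [-0.2, -0.1, 0.2]
gripper_width: 36.5
grasp_force: 25.1
```

send_rows(plan=[{"gripper":0.3,"linear":[0,0.9,0],"dr":[0,0,0]},{"gripper":0.3,"linear":[0,0.9,0],"dr":[0,0,0]},{"gripper":0.3,"linear":[0,0.9,0],"dr":[0,0,0]},{"gripper":0.3,"linear":[0,0.9,0],"dr":[0,0,0]},{"gripper":0.3,"linear":[0,0.9,0],"dr":[0,0,0]}])

```text
clock: 41.3
tcp_pos: [439.4, 219.1, 138.4]
ee_rot: [[-0.996, -0.093, -0.001], [-0.093, 0.996, -0.0], [0.001, -0.0, -1.0]]
contact_force: [-0.9, -0.3, -1.1]
gripper_width: 37.0
grasp_force: 25.1
```

send_rows(plan=[{"gripper":0.3,"linear":[0,0.4,0],"dr":[0,0,0]},{"gripper":0.3,"linear":[0,0,0],"dr":[0,0,0]},{"gripper":0.3,"linear":[0,0,0.8],"dr":[0,0,0]},{"gripper":0.3,"linear":[0,0,0.8],"dr":[0,0,0]},{"gripper":0.3,"linear":[0,0,0],"dr":[0,0,0]}])

```text
clock: 41.8
tcp_pos: [437.7, 228.1, 88.7]
ee_rot: [[-0.996, -0.092, -0.004], [-0.092, 0.996, -0.002], [0.004, -0.002, -1.0]]
contact_force: [-0.4, 0.2, 0.1]
gripper_width: 36.4
grasp_force: 25.3
```

```bash
python3 - <<'E'
from m import *
cams.get_image("side");q=status.sense();p=q["tcp_pos"];R=q["ee_rot"];print(p,np.degrees(np.arctan2(-R[0,1],R[1,1])))
print("tool shift rows",(R.T@(np.array([436.8,233.1,p[2]])-p)/30).round(3))
E
```

```text
[438.2338693  228.92018398  90.17927425] 5.284597253998918
tool shift rows [ 0.035  0.143 -0.   ]
```

send_rows(plan=[{"gripper":0.3,"linear":[0.03,0.14,0.8],"dr":[0,0,0]},{"gripper":0.3,"linear":[0,0,0.8],"dr":[0,0,0]},{"gripper":0.3,"linear":[0,0,0.8],"dr":[0,0,0]},{"gripper":0.3,"linear":[0,0,0.5],"dr":[0,0,0]},{"gripper":0.3,"linear":[0,0,0],"dr":[0,0,0]}])

```text
clock: 42.35
tcp_pos: [437.4, 233.6, 3.6]
ee_rot: [[-0.996, -0.092, -0.001], [-0.092, 0.996, -0.001], [0.001, -0.001, -1.0]]
contact_force: [0.3, -0.1, 0.6]
gripper_width: 36.6
grasp_force: 25.3
```

send_rows(plan=[{"gripper":0.3,"linear":[0,0,0.25],"dr":[0,0,0]},{"gripper":0.3,"linear":[0,0,0.15],"dr":[0,0,0]},{"gripper":0.3,"linear":[0,0,0.06],"dr":[0,0,0]},{"gripper":0.3,"linear":[0,0,0],"dr":[0,0,0]},{"gripper":0.3,"linear":[0,0,0],"dr":[0,0,0]}])

```text
clock: 42.85
tcp_pos: [437.6, 234.4, -9.6]
ee_rot: [[-0.996, -0.093, 0.0], [-0.093, 0.996, 0.0], [-0.0, 0.0, -1.0]]
contact_force: [0.6, -0.0, -0.4]
gripper_width: 36.5
grasp_force: 25.3
```

send_rows(plan=[{"gripper":0.3,"linear":[0,-0.04,0.08],"dr":[0,0,0]},{"gripper":0.3,"linear":[0,0,0],"dr":[0,0,0]},{"gripper":0.3,"linear":[-0.1,0,0],"dr":[0,0,0]},{"gripper":0.3,"linear":[-0.1,0,0],"dr":[0,0,0]},{"gripper":0.3,"linear":[0,0,0],"dr":[0,0,0]}])

```text
clock: 43.35
tcp_pos: [444.1, 233.7, -12.3]
ee_rot: [[-0.996, -0.092, 0.0], [-0.092, 0.996, 0.0], [-0.0, 0.0, -1.0]]
contact_force: [-1.3, -0.2, 0.1]
gripper_width: 36.6
grasp_force: 25.3
```

send_rows(plan=[{"gripper":0.3,"linear":[-0.1,0,0],"dr":[0,0,0]},{"gripper":0.3,"linear":[-0.1,0,0],"dr":[0,0,0]},{"gripper":0.3,"linear":[-0.1,0,0],"dr":[0,0,0]},{"gripper":0.3,"linear":[0,0,0],"dr":[0,0,0]},{"gripper":0.3,"linear":[0,0,0],"dr":[0,0,0]}])

```text
clock: 43.85
tcp_pos: [452.6, 234.5, -12.3]
ee_rot: [[-0.996, -0.092, -0.0], [-0.092, 0.996, 0.0], [0.0, 0.0, -1.0]]
contact_force: [0.2, 0.4, -0.6]
gripper_width: 36.5
grasp_force: 25.3
```

send_rows(plan=[{"gripper":0.3,"linear":[0,0,0.02],"dr":[0,0,0]},{"gripper":0.5,"linear":[0,0,0],"dr":[0,0,0]},{"gripper":0.6,"linear":[0,0,0],"dr":[0,0,0]},{"gripper":0.6,"linear":[0,0,0],"dr":[0,0,0]},{"gripper":0.6,"linear":[0,0,-0.4],"dr":[0,0,0]}])

```text
clock: 44.35
tcp_pos: [451.8, 234.2, -1.4]
ee_rot: [[-0.996, -0.093, -0.002], [-0.093, 0.996, -0.001], [0.002, -0.001, -1.0]]
contact_force: [0.1, 0.9, 0.0]
gripper_width: 51.2
grasp_force: 0.0
```

send_rows(plan=[{"gripper":0.6,"linear":[0,0,-1],"dr":[0,0,0]},{"gripper":0.3,"linear":[0.5,0,0],"dr":[0,0,0]},{"gripper":0,"linear":[0.7,0,0],"dr":[0,0,0]},{"gripper":0,"linear":[0.4,0,0],"dr":[0,0,0]},{"gripper":0,"linear":[0,0,0],"dr":[0,0,0]}])

```text
clock: 44.85
tcp_pos: [403.9, 230.0, 29.6]
ee_rot: [[-0.996, -0.094, 0.0], [-0.094, 0.996, -0.001], [-0.0, -0.001, -1.0]]
contact_force: [1.1, 0.1, 0.3]
gripper_width: 0.0
grasp_force: 0.0
```

send_rows(plan=[{"gripper":0,"linear":[0,0,0.4],"dr":[0,0,0]},{"gripper":0,"linear":[0,0,0.4],"dr":[0,0,0]},{"gripper":0,"linear":[0,0,0.3],"dr":[0,0,0]},{"gripper":0,"linear":[0,0,0],"dr":[0,0,0]},{"gripper":0,"linear":[0,0,0],"dr":[0,0,0]}])

```text
clock: 45.35
tcp_pos: [404.5, 230.2, -4.3]
ee_rot: [[-0.996, -0.093, -0.001], [-0.093, 0.996, -0.0], [0.001, -0.0, -1.0]]
contact_force: [-0.5, 0.2, 0.0]
gripper_width: 0.4
grasp_force: 0.0
```

```bash
python3 - <<'E'
from m import *
sd=grab("side",2);q=status.sense();print(q["tcp_pos"],q["gripper_width"])
cv2.imwrite("pics/g1.png",cv2.resize(np.ascontiguousarray(sd[185:275,275:375,::-1]),None,fx=6,fy=6,interpolation=cv2.INTER_CUBIC))
print([(z,proj("side",[q["tcp_pos"][0],q["tcp_pos"][1],z]).round(1)) for z in(0,10,20,30)])
E
```

```text
[404.88373845 230.27097632  -3.75394018] 0.2726641828493045
[(0, array([337.6, 249.2])), (10, array([337.6, 246.2])), (20, array([337.6, 243.2])), (30, array([337.7, 240.2]))]
```

View pics/g1.png

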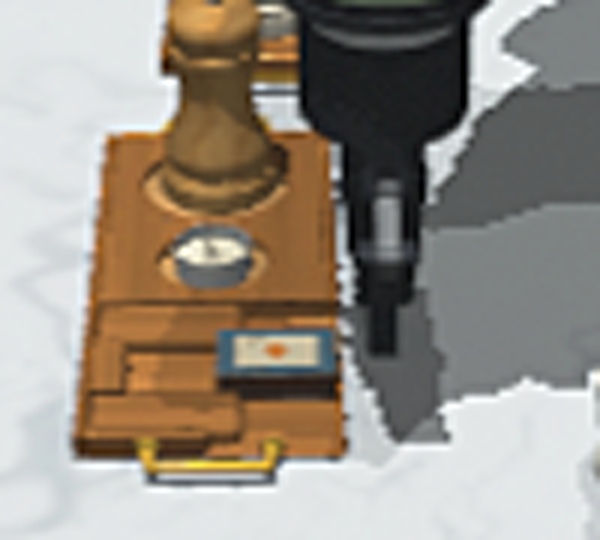

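The matchbox is straight and started in the channel. The shut fingers are behind it with tips about 20 mm above the reported TCP. Lower 6 mm and push.

send_rows(plan=[{"gripper":0,"linear":[0,0,0.2],"dr":[0,0,0]},{"gripper":0,"linear":[-0.3,0,0],"dr":[0,0,0]},{"gripper":0,"linear":[-0.3,0,0],"dr":[0,0,0]},{"gripper":0,"linear":[-0.3,0,0],"dr":[0,0,0]},{"gripper":0,"linear":[0,0,0],"dr":[0,0,0]}])

```text
clock: 45.95
tcp_pos: [433.2, 232.6, -9.9]
ee_rot: [[-0.996, -0.091, 0.001], [-0.091, 0.996, 0.001], [-0.001, 0.001, -1.0]]
contact_force: [-0.2, 0.8, -0.3]
gripper_width: -0.0
grasp_force: 0.0
```

send_rows(plan=[{"gripper":0,"linear":[-0.2,0,0],"dr":[0,0,0]},{"gripper":0,"linear":[-0.2,0,0],"dr":[0,0,0]},{"gripper":0,"linear":[-0.1,0,0],"dr":[0,0,0]},{"gripper":0,"linear":[0,0,0],"dr":[0,0,0]},{"gripper":0,"linear":[0,0,0],"dr":[0,0,0]}])

```text
clock: 46.45
tcp_pos: [446.4, 233.9, -9.9]
ee_rot: [[-0.996, -0.093, -0.0], [-0.093, 0.996, -0.0], [0.0, 0.0, -1.0]]
contact_force: [0.3, 0.1, 0.5]
gripper_width: -0.2
grasp_force: 0.0
```

send_rows(plan=[{"gripper":0,"linear":[-0.1,0,0],"dr":[0,0,0]},{"gripper":0,"linear":[-0.1,0,0],"dr":[0,0,0]},{"gripper":0,"linear":[-0.07,0,0],"dr":[0,0,0]},{"gripper":0,"linear":[0,0,0],"dr":[0,0,0]},{"gripper":0,"linear":[0,0,0],"dr":[0,0,0]}])

```text
clock: 46.95
tcp_pos: [454.6, 234.7, -9.9]
ee_rot: [[-0.996, -0.093, -0.0], [-0.093, 0.996, 0.0], [0.0, 0.0, -1.0]]
contact_force: [-0.3, 0.2, -0.8]
gripper_width: -0.1
grasp_force: 0.0
```

```bash
cat > box.py <<'E'
from m import *
sd=grab("side",3);q=status.sense();print(q["tcp_pos"],q["contact_force"].round(1))
# blue rim / cream label of matchbox, top plane z=20, caddy frame relative to channel mouth
th=np.radians(5.3);ex=np.array([np.cos(th),np.sin(th)]);ey=np.array([-ex[1],ex[0]]);m=np.array([467.2,235.9])
f=lambda c:(c[...,2].astype(int)-c[...,0]>-8)&(hsv(c)[...,1]<130)|((c.min(2)>120))
C=blob(sd,(315,242),f,13,5)
P=(onp("side",C,20)-m)
print("x",(P@ex).min(),(P@ex).max(),"y",(P@ey).min(),(P@ey).max(),len(C))
E
python3 box.py
```

```text
[454.57377332 234.71220612  -9.87508746] [ 0.8 -0.1  0.7]
x -29.316640510775112 37.3355408229886 y -75.6708100350597 18.122535251366987 405
```

send_rows(plan=[{"gripper":0,"linear":[-0.05,0,0],"dr":[0,0,0]},{"gripper":0,"linear":[-0.05,0,0],"dr":[0,0,0]},{"gripper":0,"linear":[0,0,0],"dr":[0,0,0]},{"gripper":0,"linear":[0,0,0],"dr":[0,0,0]},{"gripper":0,"linear":[0,0,0],"dr":[0,0,0]}])

```text
clock: 47.6
tcp_pos: [456.2, 234.8, -10.1]
ee_rot: [[-0.996, -0.093, -0.002], [-0.093, 0.996, -0.001], [0.002, -0.001, -1.0]]
contact_force: [-9.8, -1.3, 5.3]
gripper_width: -0.1
grasp_force: 4.9
```

send_rows(plan=[{"gripper":0,"linear":[-0.05,0,0],"dr":[0,0,0]},{"gripper":0,"linear":[0,0,0],"dr":[0,0,0]},{"gripper":0,"linear":[0,0,0],"dr":[0,0,0]},{"gripper":0,"linear":[0,0,0],"dr":[0,0,0]},{"gripper":0,"linear":[0,0,0],"dr":[0,0,0]}])

```text
clock: 48.1
tcp_pos: [456.4, 234.8, -10.2]
ee_rot: [[-0.996, -0.094, -0.004], [-0.094, 0.996, -0.002], [0.004, -0.001, -1.0]]
contact_force: [-19.8, -3.0, 13.1]
gripper_width: -0.4
grasp_force: 9.5
```

Contact came at TCP x≈456, exactly where flush should be, and force rose to 20 N, so the box is home. Back off, raise and move aside to check.

send_rows(plan=[{"gripper":0,"linear":[0.15,0,0],"dr":[0,0,0]},{"gripper":0,"linear":[0.5,0,0],"dr":[0,0,0]},{"gripper":0,"linear":[0.7,0,0],"dr":[0,0,0]},{"gripper":0,"linear":[0,0,-0.8],"dr":[0,0,0]},{"gripper":0,"linear":[0,0,-1],"dr":[0,0,0]}])

```text
clock: 48.6
tcp_pos: [417.8, 231.3, 44.2]
ee_rot: [[-0.996, -0.094, -0.002], [-0.094, 0.996, -0.001], [0.002, -0.001, -1.0]]
contact_force: [0.1, -0.3, 0.4]
gripper_width: 0.4
grasp_force: 0.0
```

send_rows(plan=[{"gripper":0,"linear":[0,0,-1],"dr":[0,0,0]},{"gripper":0,"linear":[0,0,-1],"dr":[0,0,0]},{"gripper":0,"linear":[0,0,-1],"dr":[0,0,0]},{"gripper":0,"linear":[0,0,-1],"dr":[0,0,0]},{"gripper":0,"linear":[0,-1,0],"dr":[0,0,0]}])

```text
clock: 49.1
tcp_pos: [422.6, 205.1, 167.6]
ee_rot: [[-0.995, -0.096, 0.005], [-0.096, 0.995, 0.004], [-0.005, 0.003, -1.0]]
contact_force: [1.2, -0.3, -0.4]
gripper_width: 0.3
grasp_force: 0.0
```

send_rows(plan=[{"gripper":0,"linear":[0,-1,0],"dr":[0,0,0]},{"gripper":0,"linear":[0,-1,0],"dr":[0,0,0]},{"gripper":0,"linear":[0,-1,0],"dr":[0,0,0]},{"gripper":0,"linear":[0,-1,0],"dr":[0,0,0]},{"gripper":0,"linear":[0,-1,0],"dr":[0,0,0]}])

```text
clock: 49.6
tcp_pos: [435.6, 50.9, 164.2]
ee_rot: [[-0.996, -0.093, 0.0], [-0.093, 0.996, -0.0], [-0.0, -0.0, -1.0]]
contact_force: [0.7, 0.3, -0.9]
gripper_width: -0.1
grasp_force: 0.0
```

send_rows(plan=[{"gripper":0,"linear":[0,-1,0],"dr":[0,0,0]},{"gripper":0,"linear":[0,-1,0],"dr":[0,0,0]},{"gripper":0,"linear":[0,-1,0],"dr":[0,0,0]},{"gripper":0,"linear":[0,-1,0],"dr":[0,0,0]},{"gripper":0,"linear":[0,-1,0],"dr":[0,0,0]}])

```text
clock: 50.1
tcp_pos: [449.4, -98.6, 164.2]
ee_rot: [[-0.996, -0.093, 0.0], [-0.093, 0.996, -0.0], [-0.0, -0.0, -1.0]]
contact_force: [0.2, 1.0, -0.9]
gripper_width: 0.1
grasp_force: 0.0
```

```bash
python3 - <<'E'
from m import *
im=grab("top");q=status.sense();print(q["clock"],q["tcp_pos"],q["contact_force"].round(1))
np.save("t2.npy",im)
th=np.radians(5.3);ex=np.array([np.cos(th),np.sin(th)]);ey=np.array([-ex[1],ex[0]]);m=np.array([467.2,235.9])
def samp(a,b,z):
    p=np.array([proj("top",[*(m+i*ex+j*ey),z]) for i in a for j in b],np.float32)
    return cv2.remap(im,p[:,0].reshape(len(a),-1),p[:,1].reshape(len(a),-1),cv2.INTER_CUBIC).astype(int)
a=np.arange(-14,68,2);P=samp(a,np.arange(-12,13,2),20).mean(1);print("x R-B",[(int(k),int(v[0]-v[2])) for k,v in zip(a,P)])
b=np.arange(-30,32,2);P=samp(np.arange(10,45,2),b,20).mean(0);print("y R-B",[(int(k),int(v[0]-v[2])) for k,v in zip(b,P)])
old=np.load("t0.npy").astype(int);d=np.abs(old-im).max(2)
for n,(x,y) in dict(jar=(299,133),tin=(478,222),pink=(438,158),yellow=(470,141),black=(449,257)).items(): print(n,np.percentile(d[y-7:y+8,x-7:x+8],90))
for n,w,s in(("mill",[497.6,70.8,129],0),("shaker",[492.5,-211.5,97],0),("timer",[488.6,-119.5,48],0)):print(n,proj("top",w))
E
```

```text
50.3 [449.35792321 -97.37568319 164.10241576] [ 0.4  0.9 -0.4]
x R-B [(-14, 77), (-12, 78), (-10, 78), (-8, 78), (-6, 75), (-4, 61), (-2, 37), (0, 7), (2, -14), (4, -19), (6, -8), (8, 7), (10, 18), (12, 24), (14, 25), (16, 24), (18, 24), (20, 26), (22, 32), (24, 39), (26, 47), (28, 48), (30, 44), (32, 37), (34, 31), (36, 27), (38, 26), (40, 26), (42, 25), (44, 21), (46, 12), (48, -2), (50, -14), (52, -11), (54, 10), (56, 35), (58, 55), (60, 64), (62, 66), (64, 68), (66, 68)]
y R-B [(-30, 69), (-28, 67), (-26, 62), (-24, 52), (-22, 31), (-20, 4), (-18, -13), (-16, -13), (-14, -2), (-12, 10), (-10, 20), (-8, 26), (-6, 31), (-4, 37), (-2, 43), (0, 46), (2, 44), (4, 39), (6, 34), (8, 29), (10, 23), (12, 10), (14, -3), (16, -7), (18, 7), (20, 35), (22, 55), (24, 63), (26, 65), (28, 64), (30, 63)]
jar 10.0
tin 10.0
pink 10.0
yellow 10.0
black 63.0
mill [296.04117888 195.88893892]
shaker [411.18296508 198.86843291]
timer [371.74673714 201.52725778]
```

```bash
python3 -c "
from station import sign_off
print(sign_off())"
```

```text
the job is handed in; nothing more can be done
None
```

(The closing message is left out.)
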